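# Put the round-bottomed mortar away under its swing cover

## Robot

A 6-joint arm with a two-finger parallel gripper is mounted at the origin on a cart in front of the work surface, level with it; the furniture and walls round the work are solid. World frame = base frame: x ahead of the robot, y to its left, z up, the work surface at z = 0. Lengths are in m, angles in rad, forces in N, time in s.
With the tool pointing down it reaches from about 0.35 to 0.85 m from the base axis. Payload 8.1 kg.
Tool frame: the origin (TCP) lies midway between the tips of the shut fingers; the grasp point (between the pads) lies 19 mm behind it (robot.tcp_to_grasp is the distance from the TCP to the grasp point, in m); z points along the fingers, y is the direction in which the jaws open and shut (so a half turn about z gives the same grasp; the last joint's range is limited). The gripper opens to 93 mm and grips with 3 to 60 N. Pads are 15 mm wide; open, the fingers measure 128 mm over their backs; the gripper's body (75 mm by 188 mm) begins 65 mm behind the grasp point.
Start: joints at [-1.228, 0.13, 1.488, -0, 1.523, -0.085], TCP at [0.249, -0.546, 0.219] pointing down, gripper open.
Joint ranges: [-2.96, 2.96], [-0.89, 2.26], [0.02, 2.5], [-1.34, 4.48], [0, 2.73], [-2.66, 2.66]. Speed limits (rad/s): [2.39, 2.39, 2.79, 3.14, 3.14, 3.14].

## Interface

Orientations are given as a rotation vector (axis times angle).
In Python, from plant import robot gives the robot as it stands.
- The arm moves only by the tool send_rows, never from a script. Its argument "series" is a list of rows, each an object of numbers: "wx", "wy", "wz": the turn, a rotation vector about the world's x, y, z in rad; "dx", "dy", "dz": the shift along the world's x, y, z in cm; "fingers": the closure in counts, from 0 (fully open) to 255 (shut). In form: [{"wx": .., "wy": .., "wz": .., "dx": .., "dy": .., "dz": .., "fingers": ..}, ...]. A call has 1 to 20 rows; each row shifts and turns the pose as measured when the row begins; what a row does not reach is not made up. A row lasts 1/12 s, in which the tool goes at most 41.7 mm and 7.16 degrees, less where a joint would pass 70% of its speed; a pose out of reach is approached as far as the arm can. A call is refused whole if a number of a shift passes 4.17 or a number of a turn 0.125, either way. A call with a gripper value outside its range is refused whole. The fingers move at their own pace and stop on an object; "newtons" is the grip in N (left out, the last holds). Time passes only in rows, so rows that do not move let the fingers close. It gives the time, the measured TCP pose, the force and the opening at its end, in the units of the state.
- robot.read_state(): the state, without advancing time (a new reading comes with each control period).
- robot.read_camera(name): name is "scene" or "top"; returns the picture (400x640x3 uint8, red, green, blue); there is no depth.
- robot.camera_info(name): a dict with "intrinsics" (3x3 intrinsics, pixels), "k1" (the pictures are not rectified: a ray, as slopes to the right and down, at radius r is drawn at 1 + k1 r^2 times it, then the intrinsics apply), "extrinsics" (4x4, takes a point from world to camera coordinates). Camera axes: x right, y up, looking along -z (the intrinsics and any distortion apply to the point x, -y, -z); pixel columns grow to the right and rows downward; lengths in m; the calibration is good to about 2 mm. A picture is of the moment at which its call begins. camera_info takes no time and is no camera call.
- robot.close_job(): hands the job in, once; it reports no verdict.
The state is a dict: "t": time; "q": joint angles; "dq": joint speeds; "joint_torque": joint torques, N m; "tool_pos": TCP position; "orientation": TCP orientation; "force": force on the tool from outside, world axes, zero at the start; "wrist_torque": the same for the moment, N m; "opening": finger opening in m.
Only numpy, scipy, OpenCV 4.12 (cv2) and the standard library are available. Lean on these libraries where they do the work, as an engineer would, in place of code of your own. Each camera call takes 0.05 s, during which the arm holds its last target.

## Task

Swing the stand's cover well aside on its pin, take the mortar from the tilted drying rest and gently set it in the stand's ring so that it sits upright, level and centred. Let go of it, then swing the cover back to its stop, over the mortar's mouth. Leave the can, the clay lump and the plaster mould where they are.

Things in the scene. Friction and masses are not known exactly. Their poses are not given: they have to be found in the camera images.
- mortar_centre (a point): white ceramic mortar, open on top, 60 mm across, 68 mm high, about 0.2 kg: half-ball bottom of radius 30 mm, above it a straight round wall (5 mm thick), 38 mm deep inside. Point: on its axis, 34 mm above its lowest point, 34 mm below the rim; z runs along the axis to the mouth. It starts leaning 0.52 rad in the rest's ring; a ring holds it by friction at whatever angle it is left
- rest_seat (a point): tilted drying rest, fixed: light wooden ring (80 mm across, 26 mm high) on a sloping board; foot 110 x 92 mm, 80 mm high over all. Point: where the lowest point of the mortar's round bottom lies, on the ring's axis. Axes are the foot's: z up; the rest leans to its own -x (roughly towards the robot), so the mortar's mouth points up and to -x
- ring_seat (a point): ring of the stand, fixed: a level light wooden ring, 80 mm across, its top 36 mm above the bench, with a tapered seat, on a wooden base 148 x 96 x 10 mm. Point: on the ring's axis, 20 mm above the bench, where the lowest point of the mortar's bottom lies when it is seated (its rim is then 88 mm above the bench). z is up, +x points to the cover's pin
- cover_pin (a point): upright steel pin of the stand on which the cover swings, 75 mm from the ring's axis, on the side away from the robot. Point: on the pin's axis at the height of the knob's middle, 121 mm above the bench (the pin itself ends 106 mm above the bench)
- cover_knob (a point): dark round upright wooden knob on the middle of the cover's disc, 20 mm across, fixed to the cover. Point: its centre, 121 mm above the bench; the grip runs 16 mm up and down from there, then 6 mm of thinner neck. The cover is an aluminium disc 76 mm across, 5 mm thick, underside 94 mm above the bench, with an arm to the pin, 75 mm from pin to knob; closed, it clears the seated mortar by 6 mm
- cover (a joint): angle of the cover in rad: 0 = closed against its stop, knob over the ring's axis; grows as it swings counter-clockwise seen from above, up to a stop at 2.1 (it opens to the robot's right, then away). It turns with light friction and stays where it is left
- can: empty grey can, 75 mm across, 97 mm high, a bystander; origin at the centre of its underside
- clay: lump of brown clay, 52 x 74 x 40 mm, a bystander; origin at the centre of its underside
- mould: white plaster sprig mould, 50 x 62 x 26 mm, a bystander; origin at the centre of its underside
Not all that is in view belongs to the job. What is shaped like the part that bears rest_seat but red is not meant.

How it is judged:
On the way, in this order (a step that is already met when the one before it is completed fails the run):
1. the cover is swung well aside (beyond 1.2 rad) (value of joint cover above 1.2 rad), for 0.2 s.
2. the mortar is taken out of the rest (distance between mortar_centre and rest_seat above 0.08 m), for 0.2 s.
3. the mortar sits upright in the ring, centred and released, with the cover still aside (horizontal distance between mortar_centre and ring_seat below 0.006 m and z of mortar_centre in the frame of ring_seat between 0.029 and 0.039 m and angle between mortar_centre's own z axis and vertical below 0.12 rad and contact force between the fingers and mortar below 0.05 N and value of joint cover above 0.9 rad), for 0.3 s.
At the end, for the whole second after the job is handed in: The mortar sits in the stand's ring, its axis within 0.12 rad of upright, its centre within 6 mm of the ring's axis and within 5 mm of its seated height, at rest; the cover is within 0.1 rad of its closed stop and still (horizontal distance between mortar_centre and ring_seat below 0.006 m and z of mortar_centre in the frame of ring_seat between 0.029 and 0.039 m and angle between mortar_centre's own z axis and vertical below 0.12 rad and value of joint cover below 0.1 rad and linear speed of mortar below 0.02 m/s and velocity of joint cover between -0.05 and 0.05 rad/s); the robot touches nothing.
It fails at once if the mortar is pressed or knocked hard into the stand (over 40 N between them) (contact force between mortar and stand above 40 N).
It fails at once if the mortar is dropped or thrown (moves freely, out of the fingers, faster than 0.4 m/s: a fall of about 8 mm) (contact force between the fingers and mortar below 0.05 N and linear speed of mortar above 0.4 m/s).
It fails at once if a bystander (can, clay lump, plaster mould) is moved by more than 30 mm (distance of any of can, clay, mould from where it was at the start of the episode above 0.03 m).
It also fails if it takes over 72 s, if anything falls off the work surface, if the arm or the gripper's body presses on something with over 40 N, if the wrist force passes 120 N, or if a joint passes its speed limit or range.

## Working session

There is one attempt and no reset: what is moved stays moved. The work goes in short steps, Python scripts to look and compute and a tool call to move; the robot and the scene stay as the last step left them, time stands still between calls to the robot, and variables do not carry over. Pictures are saved under pics/ and viewed, and the job is handed in when it is done.

Besides the shell and the picture viewer there is one more tool, called after ">>>" by a JSON object that holds its "method" and its "body". send_rows: Moves the arm, as the interface text tells. Its arguments: {"type":"object","properties":{"series":{"type":"array","items":{"type":"object","properties":{"wx":{"type":"number"},"wy":{"type":"number"},"wz":{"type":"number"},"dx":{"type":"number"},"dy":{"type":"number"},"dz":{"type":"number"},"fingers":{"type":"number"}}}},"newtons":{"type":"number"}},"required":["series"]}

```bash
mkdir -p pics; ls
cat > h.py <<'E'
import numpy as np, cv2
from plant import robot
def snap(name,fn):
    im=robot.read_camera(name); cv2.imwrite('pics/'+fn,im[:,:,::-1]); return im
E
python3 - <<'E'
from h import *
for n in ('scene','top'):
    snap(n,n+'0.png'); i=robot.camera_info(n); print(n,i)
print(robot.read_state())
E
```

```text
pics
scene {'intrinsics': array([[467.51805333,   0.        , 322.83499147],
       [  0.        , 467.51805333, 199.02295423],
       [  0.        ,   0.        ,   1.        ]]), 'k1': 0.0009836822750324177, 'extrinsics': array([[-0.66646541, -0.7455299 , -0.00300477,  0.17611895],
       [ 0.52533775, -0.4724771 ,  0.7076621 , -0.47066728],
       [-0.52900294,  0.47005379,  0.70654464, -1.18082688],
       [ 0.        ,  0.        ,  0.        ,  1.        ]])}
top {'intrinsics': array([[382.91189778,   0.        , 315.58997844],
       [  0.        , 382.91189778, 197.37126866],
       [  0.        ,   0.        ,   1.        ]]), 'k1': -0.014729299789358488, 'extrinsics': array([[-0.02911807, -0.99938549,  0.01951382, -0.23756343],
       [ 0.99036719, -0.0262005 ,  0.13596454, -0.57275575],
       [-0.13536972,  0.02328487,  0.99052151, -1.08885303],
       [ 0.        ,  0.        ,  0.        ,  1.        ]])}
{'t': 0.1, 'q': array([-1.22838989e+00,  1.31081560e-01,  1.48915230e+00,  1.24961614e-05,
        1.52297749e+00, -8.54025587e-02]), 'dq': array([ 0.00075291, -0.00261787, -0.00267036, -0.00062241,  0.00056111,
        0.00067339]), 'joint_torque': array([ 7.61870033e-04, -5.61342001e+01, -4.93094766e+01,  7.69340806e-02,
        2.91058305e-02, -8.35673632e-05]), 'tool_pos': array([ 0.2487828 , -0.54544596,  0.2177047 ]), 'orientation': array([-3.06842414e+00, -6.66545879e-01,  3.06236323e-04]), 'force': array([ 0.1095258 , -0.22156373,  0.342174  ]), 'wrist_torque': array([ 0.00339725,  0.01662786, -0.01150299]), 'opening': 0.09315812748224966}
```

View pics/scene0.png

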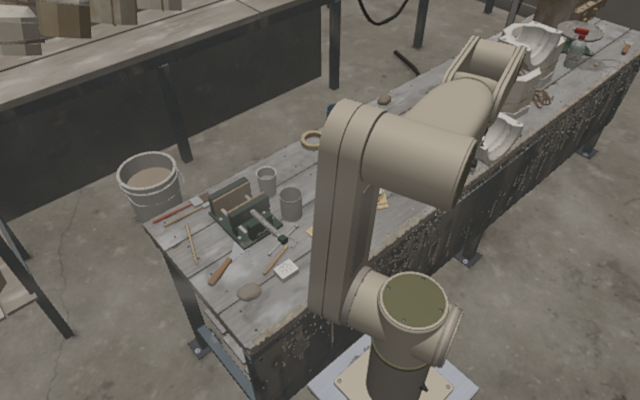

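View pics/top0.png

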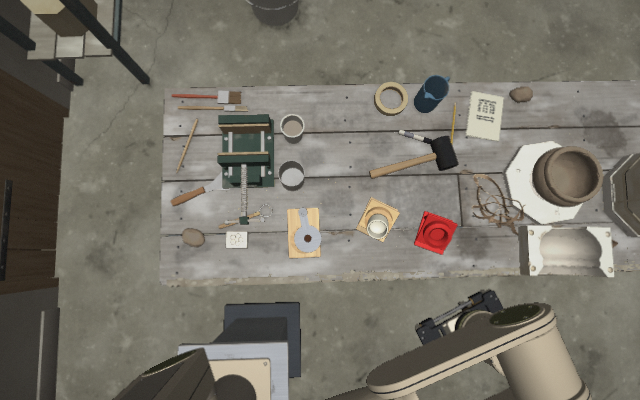

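The top view shows these candidates:
- **Stand:** at about (305,235), with the knob at (308,239).
- **Wooden rest with the white mortar:** at (378,222).
- **Red decoy rest:** at (437,232), not meant.
- **Other round things:** grey cans at (291,127) and (291,174), a wooden loop at (391,98) and a bowl at (566,176).
- **Bystanders:** clay at (193,237) and mould at (236,240).

In the scene view the arm hides both the stand and the rest. I'll check my choice in a close crop.

Run:
```python
import cv2
a=cv2.imread('pics/top0.png')[185:275,270:410]
cv2.imwrite('pics/crop0.png',cv2.resize(a,None,fx=5.6,fy=5.6,interpolation=cv2.INTER_CUBIC))
```

```text
(no output)
```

View pics/crop0.png

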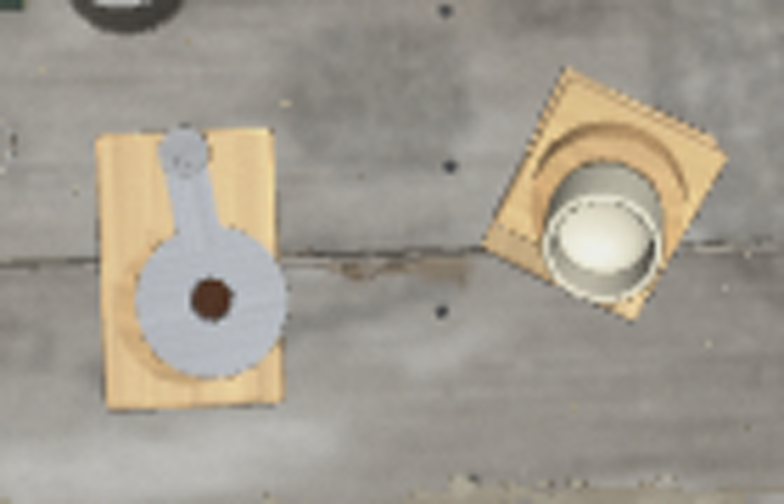

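```bash
cat >> h.py <<'E'
def cam(n):
    i=robot.camera_info(n); K=i['intrinsics'];E=i['extrinsics'];R=E[:3,:3];t=E[:3,3];return K,i['k1'],R,t
def ray(n,uv):
    K,k1,R,t=cam(n)
    p=cv2.undistortPoints(np.array(uv,float).reshape(-1,1,2),K,np.array([k1,0,0,0])).reshape(-1,2)
    d=np.c_[p[:,0],-p[:,1],-np.ones(len(p))]@R
    return -R.T@t,d
def onz(n,uv,z):
    c,d=ray(n,uv); s=(z-c[2])/d[:,2]; return c+s[:,None]*d
def proj(n,P):
    K,k1,R,t=cam(n); P=np.atleast_2d(P); c=P@R.T+t; p=np.c_[-c[:,0]/c[:,2],c[:,1]/c[:,2]]
    p*=1+k1*(p**2).sum(1,keepdims=True); return p@K[:2,:2].T+K[:2,2]
def tri(uvt,uvs):
    c1,d1=ray('top',uvt);c2,d2=ray('scene',uvs);d1=d1[0];d2=d2[0]
    A=np.c_[d1,-d2];s=np.linalg.lstsq(A,c2-c1,rcond=None)[0]
    a=c1+s[0]*d1;b=c2+s[1]*d2;return (a+b)/2,np.linalg.norm(a-b)
def comp(m):
    n,l,s,ce=cv2.connectedComponentsWithStats(m.astype(np.uint8)); return [(s[i],ce[i]) for i in np.argsort(-s[1:,4])[:4]+1]
E
python3 - <<'E'
from h import *
np.set_printoptions(precision=4,suppress=True)
im=cv2.imread('pics/top0.png'); hsv=cv2.cvtColor(im,cv2.COLOR_BGR2HSV).astype(int)
print(ray('top',[[0,0]])[0],ray('scene',[[0,0]])[0])
f=lambda x,y:[270+x/5.6,185+y/5.6]
sub=np.zeros(im.shape[:2],bool);sub[200:262,282:326]=1
kn=sub&(im.sum(2)<200)
for s,c in comp(kn)[:2]: print('knob',s,c,onz('top',[c],.137))
H,S,V=hsv[...,0],hsv[...,1],hsv[...,2]
wood=sub&(S>70)&(V>150)
nw=sub&(S<50)&(V>140)
# disc by crop fit
print('disc', onz('top',[f(211,301)],.099), 'edges',onz('top',[f(136,301),f(287,301),f(211,377)],.099))
print('hub',onz('top',[f(183,152)],.105))
print('base corners',onz('top',[f(96,135),f(273,128),f(284,402),f(107,409)],.010))
print('mortar rim c .1',onz('top',[f(602,246)],.1),onz('top',[f(602,246)],.13))
print('rest corners z0..',onz('top',[f(568,67),f(728,157),f(634,320),f(484,247)],.0))
print('rest corners z08',onz('top',[f(568,67),f(728,157),f(634,320),f(484,247)],.08))
for n,uv in dict(can1=(291,127),can2=(291,174),clay=(193,237),mould=(236,240)).items(): print(n,onz('top',[uv],.05))
E
```

```text
[ 0.4129 -0.2271  1.161 ] [-0.26    0.464   1.1679]
knob [305 235   6   7  30] [307.4667 237.8   ] [[ 0.4449 -0.2264  0.137 ]]
disc [[ 0.4435 -0.2269  0.099 ]] edges [[ 0.4445 -0.19    0.099 ]
 [ 0.4424 -0.2643  0.099 ]
 [ 0.4064 -0.2259  0.099 ]]
hub [[ 0.5169 -0.215   0.105 ]]
base corners [[ 0.5368 -0.1672  0.01  ]
 [ 0.538  -0.2628  0.01  ]
 [ 0.3916 -0.2642  0.01  ]
 [ 0.3907 -0.1703  0.01  ]]
mortar rim c .1 [[ 0.465  -0.4213  0.1   ]] [[ 0.4635 -0.4158  0.13  ]]
rest corners z0.. [[ 0.5683 -0.4259  0.    ]
 [ 0.5164 -0.5112  0.    ]
 [ 0.4295 -0.4549  0.    ]
 [ 0.4712 -0.3754  0.    ]]
rest corners z08 [[ 0.5576 -0.4122  0.08  ]
 [ 0.5093 -0.4916  0.08  ]
 [ 0.4284 -0.4392  0.08  ]
 [ 0.4672 -0.3652  0.08  ]]
can1 [[ 0.7799 -0.1856  0.05  ]]
can2 [[ 0.6363 -0.1827  0.05  ]]
clay [[0.4591 0.1026 0.05  ]]
mould [[ 0.4471 -0.0207  0.05  ]]
```

The base measures 147 x 95 mm and the disc about 74 mm, both as given. The stand's yaw is about 0.01 rad, the pin is at (0.517,-0.215) and the ring at (0.442,-0.216). The knob is at (0.444,-0.227), so the cover starts about 0.15 rad open. I'll go above the knob.

>>> {"method": "send_rows", "body": {"series": [{"dx": 1.5,"dy": 2.5,"fingers": 110},{"dx": 1.9,"dy": 3.1},{"dx": 1.9,"dy": 3.1},{"dx": 1.9,"dy": 3.1},{"dx": 1.9,"dy": 3.1},{"dx": 1.9,"dy": 3.1},{"dx": 1.9,"dy": 3.1},{"dx": 1.9,"dy": 3.1},{"dx": 1.9,"dy": 3.1},{"dx": 1.5,"dy": 2.4}], "newtons": 12}}

```text
schema error: expected keys wx, wy, wz, dx, dy, dz, fingers
```

>>> {"method": "send_rows", "body": {"series": [{"wx": 0,"wy": 0,"wz": 0,"dx": 1.5,"dy": 2.5,"dz": 0,"fingers": 110},{"wx": 0,"wy": 0,"wz": 0,"dx": 1.9,"dy": 3.1,"dz": 0,"fingers": 110},{"wx": 0,"wy": 0,"wz": 0,"dx": 1.9,"dy": 3.1,"dz": 0,"fingers": 110},{"wx": 0,"wy": 0,"wz": 0,"dx": 1.9,"dy": 3.1,"dz": 0,"fingers": 110},{"wx": 0,"wy": 0,"wz": 0,"dx": 1.9,"dy": 3.1,"dz": 0,"fingers": 110},{"wx": 0,"wy": 0,"wz": 0,"dx": 1.9,"dy": 3.1,"dz": 0,"fingers": 110},{"wx": 0,"wy": 0,"wz": 0,"dx": 1.9,"dy": 3.1,"dz": 0,"fingers": 110},{"wx": 0,"wy": 0,"wz": 0,"dx": 1.9,"dy": 3.1,"dz": 0,"fingers": 110},{"wx": 0,"wy": 0,"wz": 0,"dx": 1.9,"dy": 3.1,"dz": 0,"fingers": 110},{"wx": 0,"wy": 0,"wz": 0,"dx": 1.5,"dy": 2.4,"dz": 0,"fingers": 110}], "newtons": 12}}

```text
t: 0.93
tool_pos: [0.4294, -0.2372, 0.2115]
orientation: [-3.065, -0.647, 0.008]
force: [0.5, -0.0, 0.6]
opening: 0.0527
```

>>> {"method": "send_rows", "body": {"series": [{"wx": 0,"wy": 0,"wz": 0,"dx": 1.5,"dy": 1.0,"dz": 0,"fingers": 110},{"wx": 0,"wy": 0,"wz": 0,"dx": 0,"dy": 0,"dz": -1.5,"fingers": 110},{"wx": 0,"wy": 0,"wz": 0,"dx": 0,"dy": 0,"dz": -1.5,"fingers": 110},{"wx": 0,"wy": 0,"wz": 0,"dx": 0,"dy": 0,"dz": 0,"fingers": 110}]}}

```text
t: 1.27
tool_pos: [0.4482, -0.2191, 0.1805]
orientation: [-3.061, -0.661, 0.005]
force: [-1.4, 0.7, 0.0]
opening: 0.053
```

Run:
```python
from h import *
snap('top','top1.png');snap('scene','scene1.png')
a=cv2.imread('pics/top1.png')[180:280,250:410]
cv2.imwrite('pics/crop1.png',cv2.resize(a,None,fx=5,fy=5,interpolation=cv2.INTER_CUBIC))
print(robot.read_state())
```

```text
{'t': 1.3667, 'q': array([-0.56271751, -0.11719388,  1.80218368,  0.0048613 ,  1.46350085,
        0.58294147]), 'dq': array([-1.32902069e-02, -1.20595542e-02, -2.67593447e-02, -1.13116316e-03,
        6.13677140e-03,  2.37362125e-06]), 'joint_torque': array([ 5.31775765e-01, -4.15472031e+01, -4.74396622e+01,  1.77021157e-01,
       -1.22159394e-01,  2.13709002e-02]), 'tool_pos': array([ 0.4486683 , -0.22030304,  0.18296839]), 'orientation': array([-3.06296646e+00, -6.60216770e-01,  2.42049102e-03]), 'force': array([ 0.0987452 , -0.26655984,  0.5084701 ]), 'wrist_torque': array([ 0.00777363,  0.02401288, -0.02697383]), 'opening': 0.05285470237116688}
```

View pics/crop1.png

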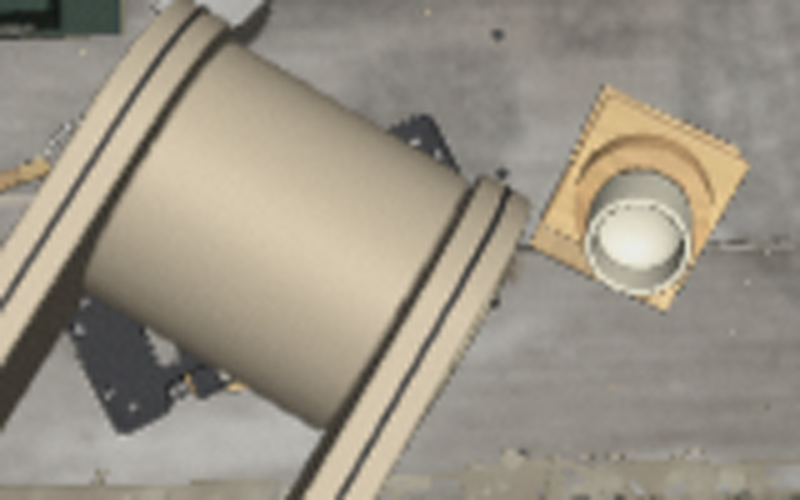

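View pics/scene1.png

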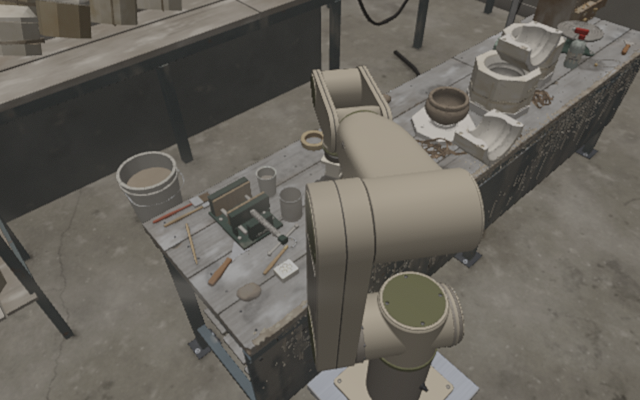

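The arm hides the stand from both cameras, but the mortar is still clear in the top view, at crop (638,240). I'll trust the measured knob position and lower.

>>> {"method": "send_rows", "body": {"series": [{"wx": 0,"wy": 0,"wz": 0,"dx": -0.4,"dy": -0.6,"dz": 0,"fingers": 110},{"wx": 0,"wy": 0,"wz": 0,"dx": 0,"dy": 0,"dz": -2,"fingers": 110},{"wx": 0,"wy": 0,"wz": 0,"dx": 0,"dy": 0,"dz": -2,"fingers": 110},{"wx": 0,"wy": 0,"wz": 0,"dx": 0,"dy": 0,"dz": -1.5,"fingers": 110},{"wx": 0,"wy": 0,"wz": 0,"dx": 0,"dy": 0,"dz": 0,"fingers": 110},{"wx": 0,"wy": 0,"wz": 0,"dx": 0,"dy": 0,"dz": 0,"fingers": 110}]}}

```text
t: 1.87
tool_pos: [0.445, -0.2329, 0.1334]
orientation: [-3.072, -0.655, -0.007]
force: [0.1, 0.3, 0.9]
opening: 0.0531
```

>>> {"method": "send_rows", "body": {"series": [{"wx": 0,"wy": 0,"wz": 0,"dx": 0,"dy": 0.6,"dz": -1.0,"fingers": 110},{"wx": 0,"wy": 0,"wz": 0,"dx": 0,"dy": 0,"dz": -1.0,"fingers": 110},{"wx": 0,"wy": 0,"wz": 0,"dx": 0,"dy": 0,"dz": -0.5,"fingers": 110},{"wx": 0,"wy": 0,"wz": 0,"dx": 0,"dy": 0,"dz": 0,"fingers": 110}]}}

```text
t: 2.2
tool_pos: [0.4463, -0.2287, 0.1104]
orientation: [3.07, 0.652, 0.013]
force: [-0.2, 0.5, -0.0]
opening: 0.0533
```

>>> {"method": "send_rows", "body": {"series": [{"wx": 0,"wy": 0,"wz": 0,"dx": 0,"dy": 0.1,"dz": -0.2,"fingers": 255},{"wx": 0,"wy": 0,"wz": 0,"dx": 0,"dy": 0,"dz": 0,"fingers": 255},{"wx": 0,"wy": 0,"wz": 0,"dx": 0,"dy": 0,"dz": 0,"fingers": 255},{"wx": 0,"wy": 0,"wz": 0,"dx": 0,"dy": 0,"dz": 0,"fingers": 255},{"wx": 0,"wy": 0,"wz": 0,"dx": 0,"dy": 0,"dz": 0,"fingers": 255}], "newtons": 10}}

```text
t: 2.62
tool_pos: [0.4469, -0.2276, 0.1089]
orientation: [3.069, 0.653, 0.014]
force: [-0.7, -0.1, -0.1]
opening: 0.0239
```

>>> {"method": "send_rows", "body": {"series": [{"wx": 0,"wy": 0,"wz": 0,"dx": 0,"dy": 0,"dz": 0,"fingers": 255},{"wx": 0,"wy": 0,"wz": 0,"dx": 0,"dy": 0,"dz": 0,"fingers": 255},{"wx": 0,"wy": 0,"wz": 0,"dx": 0,"dy": 0,"dz": 0,"fingers": 255}]}}

```text
t: 2.87
tool_pos: [0.4469, -0.2276, 0.1091]
orientation: [3.069, 0.653, 0.014]
force: [-0.2, -0.2, -0.7]
opening: 0.0199
```

>>> {"method": "send_rows", "body": {"series": [{"wx": 0,"wy": 0,"wz": 0.06,"dx": 0.16,"dy": -0.73,"dz": 0,"fingers": 255},{"wx": 0,"wy": 0,"wz": 0.06,"dx": 0.23,"dy": -0.71,"dz": 0,"fingers": 255},{"wx": 0,"wy": 0,"wz": 0.06,"dx": 0.3,"dy": -0.69,"dz": 0,"fingers": 255},{"wx": 0,"wy": 0,"wz": 0.06,"dx": 0.37,"dy": -0.65,"dz": 0,"fingers": 255},{"wx": 0,"wy": 0,"wz": 0.06,"dx": 0.43,"dy": -0.61,"dz": 0,"fingers": 255}]}}

```text
t: 3.28
tool_pos: [0.4599, -0.2601, 0.109]
orientation: [-2.932, -1.124, -0.008]
force: [-2.5, 1.7, 1.4]
opening: 0.0195
```

>>> {"method": "send_rows", "body": {"series": [{"wx": 0,"wy": 0,"wz": 0.08,"dx": 0.5,"dy": -0.57,"dz": 0,"fingers": 255},{"wx": 0,"wy": 0,"wz": 0.08,"dx": 0.54,"dy": -0.52,"dz": 0,"fingers": 255},{"wx": 0,"wy": 0,"wz": 0.08,"dx": 0.58,"dy": -0.46,"dz": 0,"fingers": 255},{"wx": 0,"wy": 0,"wz": 0.08,"dx": 0.62,"dy": -0.4,"dz": 0,"fingers": 255},{"wx": 0,"wy": 0,"wz": 0.08,"dx": 0.66,"dy": -0.34,"dz": 0,"fingers": 255},{"wx": 0,"wy": 0,"wz": 0.08,"dx": 0.69,"dy": -0.27,"dz": 0,"fingers": 255}]}}

```text
t: 3.78
tool_pos: [0.4953, -0.2864, 0.1089]
orientation: [-2.555, -1.816, -0.003]
force: [-1.5, 2.0, 2.1]
opening: 0.0194
```

>>> {"method": "send_rows", "body": {"series": [{"wx": 0,"wy": 0,"wz": 0.08,"dx": 0.73,"dy": -0.18,"dz": 0,"fingers": 255},{"wx": 0,"wy": 0,"wz": 0.08,"dx": 0.74,"dy": -0.1,"dz": 0,"fingers": 255},{"wx": 0,"wy": 0,"wz": 0.08,"dx": 0.75,"dy": -0.03,"dz": 0,"fingers": 255},{"wx": 0,"wy": 0,"wz": 0.08,"dx": 0.75,"dy": 0.04,"dz": 0,"fingers": 255},{"wx": 0,"wy": 0,"wz": 0.08,"dx": 0.74,"dy": 0.12,"dz": 0,"fingers": 255},{"wx": 0,"wy": 0,"wz": 0.08,"dx": 0.72,"dy": 0.19,"dz": 0,"fingers": 255},{"wx": 0,"wy": 0,"wz": 0.08,"dx": 0.6,"dy": 0.24,"dz": 0,"fingers": 255},{"wx": 0,"wy": 0,"wz": 0,"dx": 0,"dy": 0,"dz": 0,"fingers": 110},{"wx": 0,"wy": 0,"wz": 0,"dx": 0,"dy": 0,"dz": 0,"fingers": 110},{"wx": 0,"wy": 0,"wz": 0,"dx": 0,"dy": 0,"dz": 0,"fingers": 110},{"wx": 0,"wy": 0,"wz": 0,"dx": 0,"dy": 0,"dz": 0,"fingers": 110}]}}

```text
t: 4.7
tool_pos: [0.5465, -0.2865, 0.1089]
orientation: [-1.921, -2.475, 0.008]
force: [0.2, 0.0, -0.1]
opening: 0.0418
```

>>> {"method": "send_rows", "body": {"series": [{"wx": 0,"wy": 0,"wz": 0,"dx": 0,"dy": 0,"dz": 2,"fingers": 110},{"wx": 0,"wy": 0,"wz": 0,"dx": 0,"dy": 0,"dz": 3,"fingers": 60},{"wx": 0,"wy": 0,"wz": 0,"dx": 0,"dy": 0,"dz": 3,"fingers": 60},{"wx": 0,"wy": 0,"wz": 0,"dx": 0,"dy": 0,"dz": 3,"fingers": 60}]}}

```text
t: 5.03
tool_pos: [0.5394, -0.2832, 0.2117]
orientation: [-1.92, -2.453, 0.01]
force: [0.1, -0.7, -0.0]
opening: 0.068
```

Run:
```python
from h import *
print(proj('scene',[[.465,-.42,.105],[.442,-.216,.03],[.442,-.216,.09],[.495,-.436,.046],[0,0,.4],[.2,.3,.6]]))
s=robot.read_state();print(s['tool_pos'],s['q'])
```

```text
[[376.83075542 185.03998274]
 [336.12137294 235.04382119]
 [336.45105453 222.42916196]
 [372.3716421  190.93894049]
 [413.88666491 296.67791287]
 [204.51169572 252.63086515]]
[ 0.5393709  -0.28317628  0.21171763] [-0.56518757  0.18622267  1.43932066 -0.00388496  1.54356386 -0.80751256]
```

>>> {"method": "send_rows", "body": {"series": [{"wx": 0,"wy": 0,"wz": 0,"dx": -0.5,"dy": 3,"dz": 2,"fingers": 60},{"wx": 0,"wy": 0,"wz": 0,"dx": -0.5,"dy": 3.5,"dz": 1,"fingers": 60},{"wx": 0,"wy": 0,"wz": 0,"dx": -0.5,"dy": 4,"dz": 0,"fingers": 60},{"wx": 0,"wy": 0,"wz": 0,"dx": -0.5,"dy": 4,"dz": 0,"fingers": 60},{"wx": 0,"wy": 0,"wz": 0,"dx": -0.5,"dy": 4,"dz": 0,"fingers": 60},{"wx": 0,"wy": 0,"wz": 0,"dx": -0.5,"dy": 4,"dz": 0,"fingers": 60},{"wx": 0,"wy": 0,"wz": 0,"dx": -0.5,"dy": 4,"dz": 0,"fingers": 60},{"wx": 0,"wy": 0,"wz": 0,"dx": -0.5,"dy": 4,"dz": 0,"fingers": 60},{"wx": 0,"wy": 0,"wz": 0,"dx": -0.5,"dy": 4,"dz": 0,"fingers": 60},{"wx": 0,"wy": 0,"wz": 0,"dx": -0.5,"dy": 4,"dz": 0,"fingers": 60},{"wx": 0,"wy": 0,"wz": 0,"dx": 0,"dy": 4,"dz": 0,"fingers": 60},{"wx": 0,"wy": 0,"wz": 0,"dx": 0,"dy": 4,"dz": 0,"fingers": 60},{"wx": 0,"wy": 0,"wz": 0,"dx": 0,"dy": 4,"dz": 0,"fingers": 60}]}}

```text
t: 6.12
tool_pos: [0.4834, 0.2291, 0.2569]
orientation: [-1.983, -2.431, -0.002]
force: [0.4, -0.2, 1.4]
opening: 0.0713
```

Run:
```python
from h import *
snap('top','top2.png');snap('scene','scene2.png')
s=robot.read_state();print(s['tool_pos'],s['q'])
```

```text
[0.48270876 0.23256103 0.25642152] [ 0.34872663 -0.05548314  1.61032253  0.00641403  1.5886707   0.14062928]
```

View pics/scene2.png

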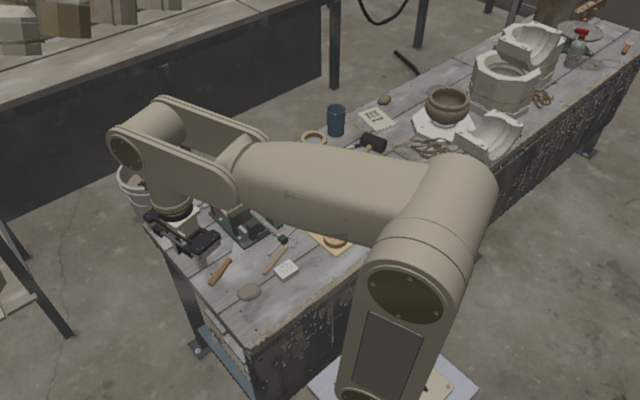

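View pics/top2.png

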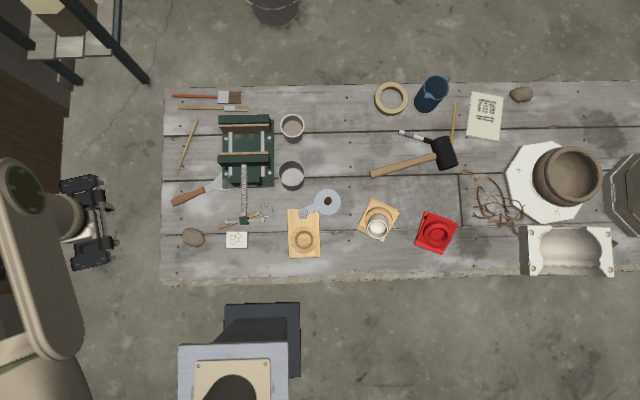

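The top view now shows the stand ring open at (304,240), the cover aside with its knob at (328,201), and the mortar at (378,227). In the scene view the forearm still covers the rest. I'll measure from the top view using the known sizes.

Run:
```python
from h import *
a=cv2.imread('pics/top2.png')
cv2.imwrite('pics/crop2.png',cv2.resize(a[192:252,350:410],None,fx=10,fy=10,interpolation=cv2.INTER_CUBIC))
cv2.imwrite('pics/crop3.png',cv2.resize(a[185:265,280:345],None,fx=7,fy=7,interpolation=cv2.INTER_CUBIC))
```

```text
(no output)
```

View pics/crop2.png

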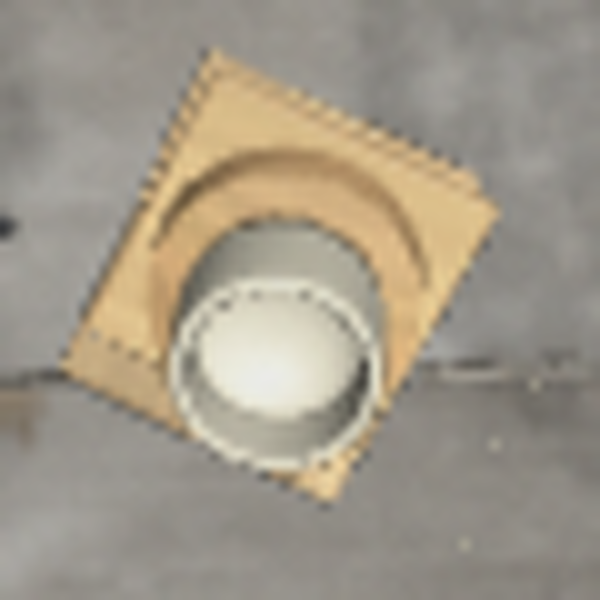

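View pics/crop3.png

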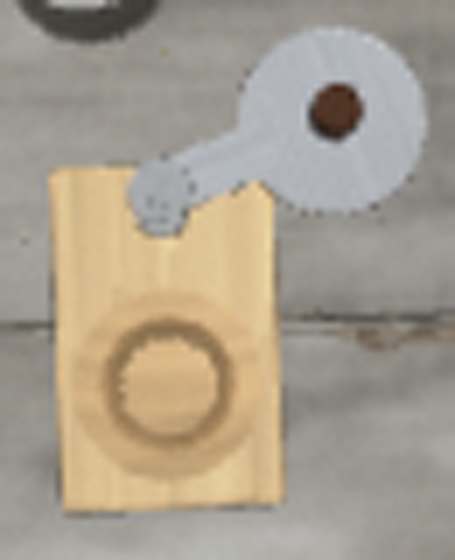

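Run:
```python
from h import *
np.set_printoptions(precision=4,suppress=True)
f=lambda l,x0,y0,s:[((x+.5)/s-.5+x0,(y+.5)/s-.5+y0) for x,y in l]
P=onz('top',f([(62,368),(330,502)],350,192,10),.0);d=P[1]-P[0];print('front',P[:,:2],np.hypot(*d[:2]),np.arctan2(d[1],d[0]))
P=onz('top',f([(215,55),(495,205)],350,192,10),.0);d=P[1]-P[0];print('back',P[:,:2],np.hypot(*d[:2]),np.arctan2(d[1],d[0]))
# rim mask
im=cv2.imread('pics/top2.png');hsv=cv2.cvtColor(im,cv2.COLOR_BGR2HSV)
g=np.zeros(im.shape[:2],np.uint8);g[205:245,360:395]=1
m=((hsv[...,1]<60)&(hsv[...,2]>195)).astype(np.uint8)*g
ys,xs=np.nonzero(m);hull=cv2.convexHull(np.c_[xs,ys].astype(np.float32))
e=cv2.fitEllipse(hull);print('rim ell',e,len(xs))
for c in (e[0],f([(276,373.5)],350,192,10)[0]):
  for z in (.095,.105,.115): print(z,onz('top',[c],z))
# ring: outer top circle in crop3 (z .036), inner
for nm,pts,z in (('outer',[(74,385),(262,385),(168,291),(168,478)],.036),('inner',[(103,384),(236,384),(170,317),(170,450)],.036)):
  Q=onz('top',f(pts,280,185,7),z);print(nm,Q[:,:2].mean(0),Q[:,:2], np.linalg.norm(Q[0]-Q[1]),np.linalg.norm(Q[2]-Q[3]))
  print(' ctr', (Q[0]+Q[1])[1]/2,(Q[2]+Q[3])[0]/2)
print('knob',onz('top',f([(336,111)],280,185,7),.137),'disc',onz('top',f([(334,119)],280,185,7),.099),'hub',onz('top',f([(161,190)],280,185,7),.105))
```

```text
front [[ 0.4735 -0.3734]
 [ 0.4308 -0.453 ]] 0.09028427707583787 -2.0641105658711187
back [[ 0.5681 -0.4247]
 [ 0.5195 -0.5084]] 0.0967967596814393 -2.096457158879528
rim ell ((377.0969543457031, 228.75592041015625), (18.91866683959961, 20.527523040771484), 97.49602508544922) 201
0.095 [[ 0.4657 -0.4211  0.095 ]]
0.105 [[ 0.4653 -0.4193  0.105 ]]
0.115 [[ 0.4648 -0.4175  0.115 ]]
0.095 [[ 0.4653 -0.4212  0.095 ]]
0.105 [[ 0.4648 -0.4194  0.105 ]]
0.115 [[ 0.4644 -0.4176  0.115 ]]
outer [ 0.4434 -0.2148] [[ 0.4444 -0.1756]
 [ 0.4421 -0.254 ]
 [ 0.4824 -0.2158]
 [ 0.4048 -0.2138]] 0.07841554601475707 0.07762023132747695
 ctr -0.2148201324157823 0.44362809122250335
inner [ 0.4438 -0.2155] [[ 0.4444 -0.1877]
 [ 0.4428 -0.2432]
 [ 0.4715 -0.2163]
 [ 0.4163 -0.215 ]] 0.0554781721014082 0.0552108919823488
 ctr -0.21544359057000473 0.4439321148376282
knob [[ 0.5437 -0.2832  0.137 ]] disc [[ 0.5453 -0.2844  0.099 ]] hub [[ 0.5181 -0.2147  0.105 ]]
```

Rest yaw: the front edge is 90 mm long against 92 expected, and the mouth azimuth is about 2.64 rad. The ring is at (0.4435,-0.215). For a height check I'll swing the arm further left to clear the scene view.

>>> {"method": "send_rows", "body": {"series": [{"wx": 0,"wy": 0,"wz": 0,"dx": -2.5,"dy": 3,"dz": 0,"fingers": 60},{"wx": 0,"wy": 0,"wz": 0,"dx": -2.7,"dy": 3,"dz": 0,"fingers": 60},{"wx": 0,"wy": 0,"wz": 0,"dx": -2.9,"dy": 2.8,"dz": 0,"fingers": 60},{"wx": 0,"wy": 0,"wz": 0,"dx": -3,"dy": 2.7,"dz": 0,"fingers": 60},{"wx": 0,"wy": 0,"wz": 0,"dx": -3,"dy": 2.5,"dz": 0,"fingers": 60},{"wx": 0,"wy": 0,"wz": 0,"dx": -3,"dy": 2.5,"dz": 0,"fingers": 60},{"wx": 0,"wy": 0,"wz": 0,"dx": -3,"dy": 2,"dz": 0,"fingers": 60},{"wx": 0,"wy": 0,"wz": 0,"dx": -3,"dy": 2,"dz": 0,"fingers": 60}]}}

```text
t: 6.88
tool_pos: [0.2492, 0.4342, 0.2558]
orientation: [-2.006, -2.415, -0.002]
force: [1.0, -0.1, -1.4]
opening: 0.0713
```

Run:
```python
from h import *
snap('scene','scene3.png')
s=robot.read_state();print(s['tool_pos'],s['q'])
```

```text
[0.24389251 0.43732137 0.25586833] [ 0.95484211 -0.15568777  1.70449673  0.00632384  1.59153971  0.76712347]
```

View pics/scene3.png

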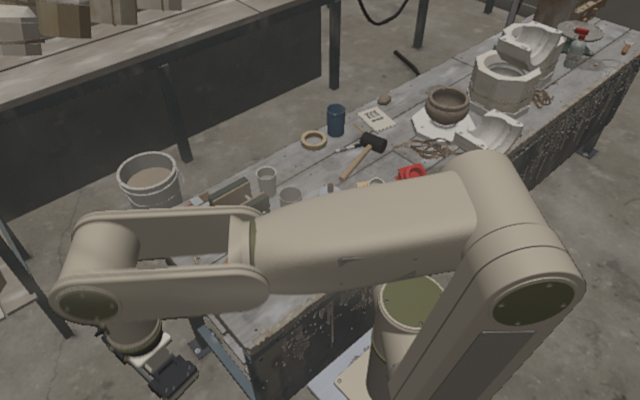

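Run:
```python
from h import *
np.set_printoptions(precision=2,suppress=True)
a=cv2.imread('pics/scene3.png')
cv2.imwrite('pics/crop4.png',cv2.resize(a[165:205,345:405],None,fx=12,fy=12,interpolation=cv2.INTER_CUBIC))
ax=np.array([-.436,.239,.868]);u=np.array([.481,.877,0]);v=np.cross(ax,u);th=np.linspace(0,6.28,200)[:,None]
for z in (.095,.105,.115):
    c=onz('top',[(377.3,229.0)],z)[0]
    p=proj('scene',c+.03*(np.cos(th)*u+np.sin(th)*v)); q=(p-[345,165]+.5)*12-.5
    print(z,'min row',q[:,1].min(),'at col',q[q[:,1].argmin(),0],'cols',q[:,0].min(),q[:,0].max())
```

```text
0.095 min row 166.70369629703737 at col 381.7973988850083 cols 282.22660750671025 494.5327917327884
0.105 min row 143.951342431007 at col 381.3361313417561 cols 281.2352269472301 494.66399301242996
0.115 min row 120.95870324413818 at col 380.8700136834859 cols 280.23331913834295 494.7966082698656
```

View pics/crop4.png

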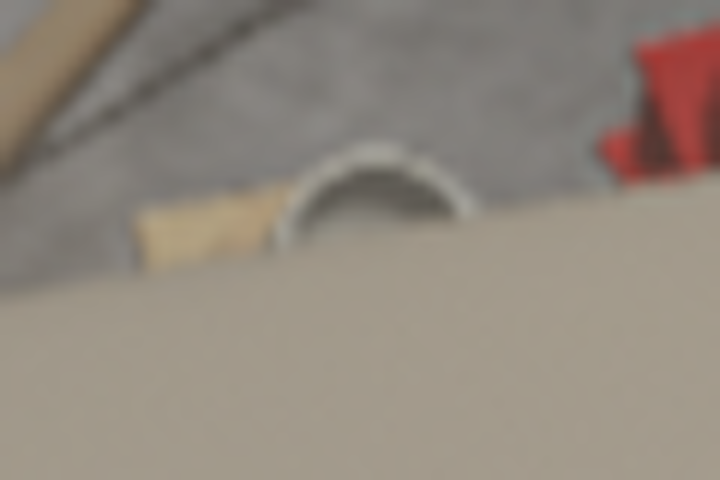

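The rim's top edge sits at crop (382,143), against row 144 predicted for z=0.105. So the rim centre is (0.465,-0.419,0.105). Next I'll work out the turn for the tilted approach.

```bash
cat >> h.py <<'E'
from scipy.spatial.transform import Rotation as Ro
def goal(pos,axis,jaw):
    s=robot.read_state(); z=-np.array(axis)/np.linalg.norm(axis); y=np.array(jaw,float); y-=z*(y@z); y/=np.linalg.norm(y)
    R=np.c_[np.cross(y,z),y,z]; w=(Ro.from_matrix(R)*Ro.from_rotvec(s['orientation']).inv()).as_rotvec()
    print('t',round(s['t'],2),'pos',np.round(s['tool_pos'],4),'d cm',np.round((np.array(pos)-s['tool_pos'])*100,2),'w',np.round(w,3),'open',round(s['opening'],4),'F',np.round(s['force'],1),'q',np.round(s['q'],2))
AX=np.array([-.436,.239,.868]);JAW=np.array([.481,.877,0]);GR=np.array([.4829,-.4291,.0694])
E
python3 -c "
from h import *
goal(GR+.07*AX,AX,JAW);goal(GR+.07*AX,AX,-JAW)"
```

```text
t 6.93 pos [0.2439 0.4373 0.2559] d cm [ 20.85 -84.97 -12.57] w [-0.437 -0.322  0.861] open 0.0713 F [-3.9  2.7  0.3] q [ 0.95 -0.16  1.7   0.01  1.59  0.77]
t 6.93 pos [0.2439 0.4373 0.2559] d cm [ 20.85 -84.97 -12.57] w [ 0.373 -0.52  -2.201] open 0.0713 F [-3.9  2.7  0.3] q [ 0.95 -0.16  1.7   0.01  1.59  0.77]
```

>>> {"method": "send_rows", "body": {"series": [{"wx": -0.022,"wy": -0.016,"wz": 0.043,"dx": 2.5,"dy": -3,"dz": 0,"fingers": 0},{"wx": -0.022,"wy": -0.016,"wz": 0.043,"dx": 2.5,"dy": -3.3,"dz": 0,"fingers": 0},{"wx": -0.022,"wy": -0.016,"wz": 0.043,"dx": 2.5,"dy": -3.3,"dz": 0,"fingers": 0},{"wx": -0.022,"wy": -0.016,"wz": 0.043,"dx": 2.5,"dy": -3.3,"dz": 0,"fingers": 0},{"wx": -0.022,"wy": -0.016,"wz": 0.043,"dx": 2,"dy": -3.6,"dz": 0,"fingers": 0},{"wx": -0.022,"wy": -0.016,"wz": 0.043,"dx": 2,"dy": -3.6,"dz": 0,"fingers": 0},{"wx": -0.022,"wy": -0.016,"wz": 0.043,"dx": 2,"dy": -3.6,"dz": 0,"fingers": 0},{"wx": -0.022,"wy": -0.016,"wz": 0.043,"dx": 2,"dy": -3.6,"dz": 0,"fingers": 0},{"wx": -0.022,"wy": -0.016,"wz": 0.043,"dx": 1,"dy": -4,"dz": 0,"fingers": 0},{"wx": -0.022,"wy": -0.016,"wz": 0.043,"dx": 1,"dy": -4,"dz": 0,"fingers": 0},{"wx": -0.022,"wy": -0.016,"wz": 0.043,"dx": 1,"dy": -4,"dz": 0,"fingers": 0},{"wx": -0.022,"wy": -0.016,"wz": 0.043,"dx": 0,"dy": -4,"dz": 0,"fingers": 0},{"wx": -0.022,"wy": -0.016,"wz": 0.043,"dx": 0,"dy": -4,"dz": 0,"fingers": 0},{"wx": -0.022,"wy": -0.016,"wz": 0.043,"dx": 0,"dy": -4,"dz": 0,"fingers": 0},{"wx": -0.022,"wy": -0.016,"wz": 0.043,"dx": 0,"dy": -4,"dz": 0,"fingers": 0},{"wx": -0.022,"wy": -0.016,"wz": 0.043,"dx": 0,"dy": -4,"dz": 0,"fingers": 0}]}}

```text
t: 8.27
tool_pos: [0.4469, -0.1675, 0.2576]
orientation: [0.878, 2.559, -0.169]
force: [1.0, 0.1, -0.0]
opening: 0.0932
```

```bash
python3 -c "
from h import *
goal(GR+.07*AX,AX,JAW)"
```

```text
t 8.27 pos [ 0.4469 -0.1675  0.2576] d cm [  0.55 -24.49 -12.75] w [-0.059 -0.048  0.153] open 0.0932 F [ 1.   0.1 -0. ] q [-0.39 -0.71  2.17 -0.1   1.24 -1.29]
```

>>> {"method": "send_rows", "body": {"series": [{"wx": -0.015,"wy": -0.012,"wz": 0.038,"dx": 0,"dy": -3.5,"dz": 0,"fingers": 0},{"wx": -0.015,"wy": -0.012,"wz": 0.038,"dx": 0,"dy": -4,"dz": 0,"fingers": 0},{"wx": -0.015,"wy": -0.012,"wz": 0.038,"dx": 0,"dy": -4,"dz": -1,"fingers": 0},{"wx": -0.015,"wy": -0.012,"wz": 0.038,"dx": 0,"dy": -3.7,"dz": -1.5,"fingers": 0},{"wx": 0,"wy": 0,"wz": 0,"dx": 0,"dy": -3.5,"dz": -2,"fingers": 0},{"wx": 0,"wy": 0,"wz": 0,"dx": 0.2,"dy": -3.2,"dz": -2.5,"fingers": 0},{"wx": 0,"wy": 0,"wz": 0,"dx": 0,"dy": -2,"dz": -2,"fingers": 0},{"wx": 0,"wy": 0,"wz": 0,"dx": 0,"dy": 0,"dz": 0,"fingers": 0}]}}

```text
t: 8.93
tool_pos: [0.4354, -0.4286, 0.1725]
orientation: [0.67, 2.524, -0.205]
force: [-0.3, 1.1, -1.1]
opening: 0.093
```

```bash
python3 -c "
from h import *
goal(GR+.07*AX,AX,JAW)"
```

```text
t 8.93 pos [ 0.4354 -0.4286  0.1725] d cm [ 1.7   1.62 -4.23] w [0.023 0.015 0.021] open 0.093 F [-0.3  1.1 -1.1] q [-1.01 -0.3   2.08  0.3   0.89 -2.19]
```

>>> {"method": "send_rows", "body": {"series": [{"wx": 0.02,"wy": 0.015,"wz": 0.02,"dx": 1.2,"dy": 1.4,"dz": -1,"fingers": 0},{"wx": 0,"wy": 0,"wz": 0,"dx": 0.3,"dy": 0.2,"dz": -1.5,"fingers": 0},{"wx": 0,"wy": 0,"wz": 0,"dx": 0.2,"dy": 0,"dz": -1.3,"fingers": 0},{"wx": 0,"wy": 0,"wz": 0,"dx": 0,"dy": 0,"dz": 0,"fingers": 0}]}}

```text
t: 9.27
tool_pos: [0.4476, -0.4157, 0.1324]
orientation: [0.669, 2.549, -0.179]
force: [-0.3, -0.1, -1.6]
opening: 0.0928
```

```bash
python3 -c "
from h import *
goal(GR+.07*AX,AX,JAW);snap('top','top5.png')
a=cv2.imread('pics/top5.png')[170:280,320:440]
cv2.imwrite('pics/crop5.png',cv2.resize(a,None,fx=5,fy=5,interpolation=cv2.INTER_CUBIC))"
```

```text
t 9.27 pos [ 0.4476 -0.4157  0.1324] d cm [ 0.48  0.33 -0.22] w [ 0.    -0.003  0.012] open 0.0928 F [-0.3 -0.1 -1.6] q [-0.97 -0.23  2.09  0.3   0.83 -2.18]
```

View pics/crop5.png

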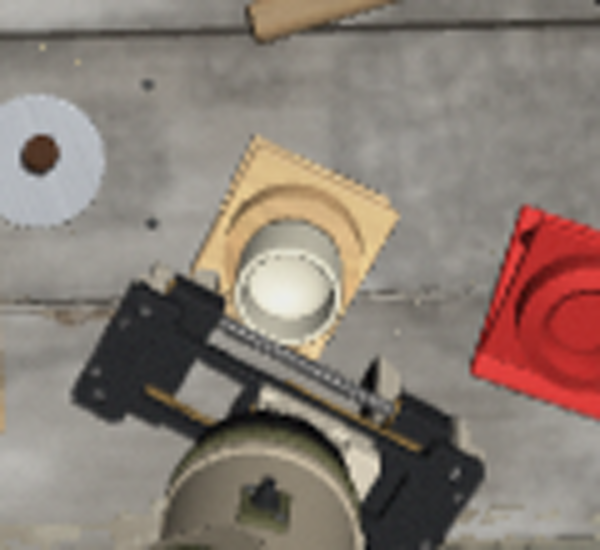

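The fingers straddle the mortar symmetrically: the left one is at crop (215,290), the right one at (385,380) and the mortar lies between them. I'll approach along its axis.

>>> {"method": "send_rows", "body": {"series": [{"wx": 0,"wy": 0,"wz": 0.01,"dx": 0.5,"dy": 0.3,"dz": -0.2,"fingers": 0},{"wx": 0,"wy": 0,"wz": 0,"dx": 0.45,"dy": -0.25,"dz": -0.9,"fingers": 0},{"wx": 0,"wy": 0,"wz": 0,"dx": 0.45,"dy": -0.25,"dz": -0.9,"fingers": 0},{"wx": 0,"wy": 0,"wz": 0,"dx": 0,"dy": 0,"dz": 0,"fingers": 0}]}}

```text
t: 9.65
tool_pos: [0.4637, -0.4203, 0.118]
orientation: [0.654, 2.545, -0.183]
force: [0.3, 0.5, -0.3]
opening: 0.0931
```

```bash
python3 -c "
from h import *
goal(GR+.03*AX,AX,JAW);goal(GR,AX,JAW)"
```

```text
t 9.65 pos [ 0.4637 -0.4203  0.118 ] d cm [ 0.61 -0.17 -2.25] w [0.007 0.003 0.003] open 0.0931 F [ 0.3  0.5 -0.3] q [-0.95 -0.17  2.07  0.31  0.78 -2.18]
t 9.65 pos [ 0.4637 -0.4203  0.118 ] d cm [ 1.92 -0.88 -4.86] w [0.007 0.003 0.003] open 0.0931 F [ 0.3  0.5 -0.3] q [-0.95 -0.17  2.07  0.31  0.78 -2.18]
```

>>> {"method": "send_rows", "body": {"series": [{"wx": 0,"wy": 0,"wz": 0,"dx": 0.2,"dy": 0,"dz": -0.9,"fingers": 0},{"wx": 0,"wy": 0,"wz": 0,"dx": 0.35,"dy": -0.15,"dz": -1,"fingers": 0},{"wx": 0,"wy": 0,"wz": 0,"dx": 0.4,"dy": -0.25,"dz": -0.8,"fingers": 0},{"wx": 0,"wy": 0,"wz": 0,"dx": 0.4,"dy": -0.25,"dz": -0.8,"fingers": 0},{"wx": 0,"wy": 0,"wz": 0,"dx": 0,"dy": 0,"dz": 0,"fingers": 0}]}}

```text
t: 10.07
tool_pos: [0.479, -0.4275, 0.0808]
orientation: [0.652, 2.544, -0.184]
force: [-0.6, 0.7, -0.6]
opening: 0.0928
```

```bash
python3 -c "
from h import *
goal(GR,AX,JAW)"
```

```text
t 10.07 pos [ 0.479  -0.4275  0.0808] d cm [ 0.39 -0.16 -1.14] w [0.009 0.004 0.002] open 0.0928 F [-0.6  0.7 -0.6] q [-0.93 -0.07  2.06  0.32  0.69 -2.2 ]
```

>>> {"method": "send_rows", "body": {"series": [{"wx": 0.008,"wy": 0,"wz": 0,"dx": 0.2,"dy": -0.1,"dz": -0.6,"fingers": 0},{"wx": 0,"wy": 0,"wz": 0,"dx": 0.2,"dy": -0.1,"dz": -0.5,"fingers": 0},{"wx": 0,"wy": 0,"wz": 0,"dx": 0,"dy": 0,"dz": 0,"fingers": 50}], "newtons": 15}}

```text
t: 10.32
tool_pos: [0.4832, -0.4292, 0.0682]
orientation: [0.656, 2.547, -0.172]
force: [-0.7, 0.0, -0.7]
opening: 0.0898
```

```bash
python3 -c "
from h import *
goal(GR,AX,JAW)"
```

```text
t 10.32 pos [ 0.4832 -0.4292  0.0682] d cm [-0.03  0.01  0.12] w [-0.001  0.003  0.002] open 0.0898 F [-0.7  0.  -0.7] q [-0.93 -0.03  2.04  0.34  0.68 -2.21]
```

Within about 1 mm of the target. Closing now.

>>> {"method": "send_rows", "body": {"series": [{"wx": 0,"wy": 0,"wz": 0,"dx": 0,"dy": 0,"dz": 0,"fingers": 255},{"wx": 0,"wy": 0,"wz": 0,"dx": 0,"dy": 0,"dz": 0,"fingers": 255},{"wx": 0,"wy": 0,"wz": 0,"dx": 0,"dy": 0,"dz": 0,"fingers": 255},{"wx": 0,"wy": 0,"wz": 0,"dx": 0,"dy": 0,"dz": 0,"fingers": 255},{"wx": 0,"wy": 0,"wz": 0,"dx": 0,"dy": 0,"dz": 0,"fingers": 255},{"wx": 0,"wy": 0,"wz": 0,"dx": 0,"dy": 0,"dz": 0,"fingers": 255},{"wx": 0,"wy": 0,"wz": 0,"dx": 0,"dy": 0,"dz": 0,"fingers": 255}], "newtons": 20}}

```text
t: 10.9
tool_pos: [0.4833, -0.4292, 0.0691]
orientation: [0.655, 2.546, -0.173]
force: [0.8, -0.6, -1.9]
opening: 0.061
```

```bash
python3 -c "
from h import *
goal(GR,AX,JAW)"
```

```text
t 10.9 pos [ 0.4833 -0.4292  0.0691] d cm [-0.04  0.01  0.03] w [-0.     0.004  0.002] open 0.061 F [ 0.8 -0.6 -1.9] q [-0.93 -0.04  2.05  0.34  0.68 -2.21]
```

>>> {"method": "send_rows", "body": {"series": [{"wx": 0,"wy": 0,"wz": 0,"dx": 0,"dy": 0,"dz": 0,"fingers": 255},{"wx": 0,"wy": 0,"wz": 0,"dx": 0,"dy": 0,"dz": 0,"fingers": 255},{"wx": 0,"wy": 0,"wz": 0,"dx": -0.35,"dy": 0.2,"dz": 0.7,"fingers": 255},{"wx": 0,"wy": 0,"wz": 0,"dx": -0.65,"dy": 0.36,"dz": 1.3,"fingers": 255},{"wx": 0,"wy": 0,"wz": 0,"dx": -0.65,"dy": 0.36,"dz": 1.3,"fingers": 255},{"wx": 0,"wy": 0,"wz": 0,"dx": -0.65,"dy": 0.36,"dz": 1.3,"fingers": 255},{"wx": 0,"wy": 0,"wz": 0,"dx": -0.5,"dy": 0.3,"dz": 1.5,"fingers": 255},{"wx": 0,"wy": 0,"wz": 0,"dx": -0.3,"dy": 0.2,"dz": 2,"fingers": 255},{"wx": 0,"wy": 0,"wz": 0,"dx": -0.3,"dy": 0.2,"dz": 2,"fingers": 255},{"wx": 0,"wy": 0,"wz": 0,"dx": 0,"dy": 0,"dz": 2,"fingers": 255}]}}

```text
t: 11.73
tool_pos: [0.4407, -0.401, 0.1853]
orientation: [0.661, 2.563, -0.158]
force: [0.9, -0.6, -3.0]
opening: 0.0607
```

```bash
python3 -c "
from h import *
goal([.4435,-.215,.2],[0,0,1],JAW);goal([.4435,-.215,.2],[0,0,1],[.95,.3,0]);snap('top','top6.png')
a=cv2.imread('pics/top6.png')[170:280,320:440]
cv2.imwrite('pics/crop6.png',cv2.resize(a,None,fx=5,fy=5,interpolation=cv2.INTER_CUBIC))"
```

```text
t 11.73 pos [ 0.4407 -0.401   0.1853] d cm [ 0.28 18.6   1.47] w [0.235 0.446 0.003] open 0.0607 F [ 0.9 -0.6 -3. ] q [-0.97 -0.32  2.06  0.27  0.97 -2.14]
t 11.73 pos [ 0.4407 -0.401   0.1853] d cm [ 0.28 18.6   1.47] w [ 0.393  0.334 -0.744] open 0.0607 F [ 0.9 -0.6 -3. ] q [-0.97 -0.32  2.06  0.27  0.97 -2.14]
```

View pics/crop6.png

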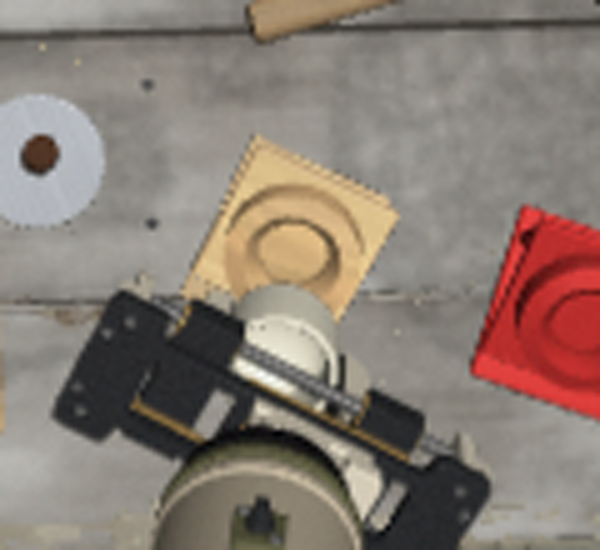

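The mortar is held (opening 60.7 mm) and the rest is empty. I'll turn it upright while carrying it over the ring.

>>> {"method": "send_rows", "body": {"series": [{"wx": 0.02,"wy": 0.04,"wz": 0,"dx": 0,"dy": 1,"dz": 1,"fingers": 255},{"wx": 0.025,"wy": 0.048,"wz": 0,"dx": 0,"dy": 1.8,"dz": 0.5,"fingers": 255},{"wx": 0.025,"wy": 0.048,"wz": 0,"dx": 0,"dy": 2,"dz": 0.3,"fingers": 255},{"wx": 0.025,"wy": 0.048,"wz": 0,"dx": 0,"dy": 2,"dz": 0,"fingers": 255},{"wx": 0.025,"wy": 0.048,"wz": 0,"dx": 0,"dy": 2,"dz": 0,"fingers": 255},{"wx": 0.025,"wy": 0.048,"wz": 0,"dx": 0,"dy": 2,"dz": 0,"fingers": 255},{"wx": 0.025,"wy": 0.048,"wz": 0,"dx": 0,"dy": 2,"dz": 0,"fingers": 255},{"wx": 0.025,"wy": 0.048,"wz": 0,"dx": 0,"dy": 2,"dz": 0,"fingers": 255},{"wx": 0.025,"wy": 0.048,"wz": 0,"dx": 0,"dy": 1.8,"dz": 0,"fingers": 255},{"wx": 0,"wy": 0,"wz": 0,"dx": 0,"dy": 1,"dz": 0,"fingers": 255},{"wx": 0,"wy": 0,"wz": 0,"dx": 0,"dy": 0,"dz": 0,"fingers": 255}]}}

```text
t: 12.7
tool_pos: [0.4385, -0.221, 0.2112]
orientation: [0.783, 3.029, -0.03]
force: [-0.7, 0.8, -1.7]
opening: 0.0608
```

```bash
python3 -c "
from h import *
goal([.4435,-.215,.13],[0,0,1],JAW)"
```

```text
t 12.7 pos [ 0.4385 -0.221   0.2112] d cm [ 0.5   0.6  -8.12] w [0.021 0.007 0.004] open 0.0608 F [-0.7  0.8 -1.7] q [-0.56 -0.18  1.81 -0.01  1.5  -1.62]
```

>>> {"method": "send_rows", "body": {"series": [{"wx": 0.02,"wy": 0.007,"wz": 0,"dx": 0.5,"dy": 0.6,"dz": -1,"fingers": 255},{"wx": 0,"wy": 0,"wz": 0,"dx": 0,"dy": 0,"dz": -2,"fingers": 255},{"wx": 0,"wy": 0,"wz": 0,"dx": 0,"dy": 0,"dz": -2,"fingers": 255},{"wx": 0,"wy": 0,"wz": 0,"dx": 0,"dy": 0,"dz": -2,"fingers": 255},{"wx": 0,"wy": 0,"wz": 0,"dx": 0,"dy": 0,"dz": -1,"fingers": 255},{"wx": 0,"wy": 0,"wz": 0,"dx": 0,"dy": 0,"dz": 0,"fingers": 255},{"wx": 0,"wy": 0,"wz": 0,"dx": 0,"dy": 0,"dz": 0,"fingers": 255}]}}

```text
t: 13.28
tool_pos: [0.4432, -0.2184, 0.1285]
orientation: [0.782, 3.027, -0.008]
force: [-0.1, 0.3, -1.5]
opening: 0.0607
```

```bash
python3 -c "
from h import *
goal([.4435,-.215,.056],[0,0,1],JAW);snap('scene','scene7.png');snap('top','top7.png')
a=cv2.imread('pics/top7.png')[180:290,250:370]
cv2.imwrite('pics/crop7.png',cv2.resize(a,None,fx=5,fy=5,interpolation=cv2.INTER_CUBIC))"
```

```text
t 13.28 pos [ 0.4432 -0.2184  0.1285] d cm [ 0.03  0.34 -7.25] w [0.009 0.013 0.004] open 0.0607 F [-0.1  0.3 -1.5] q [-0.56 -0.11  1.9  -0.    1.34 -1.63]
```

View pics/crop7.png

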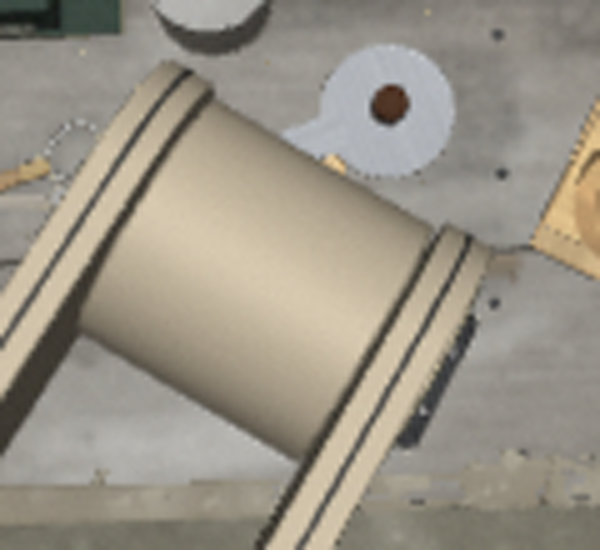

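View pics/scene7.png

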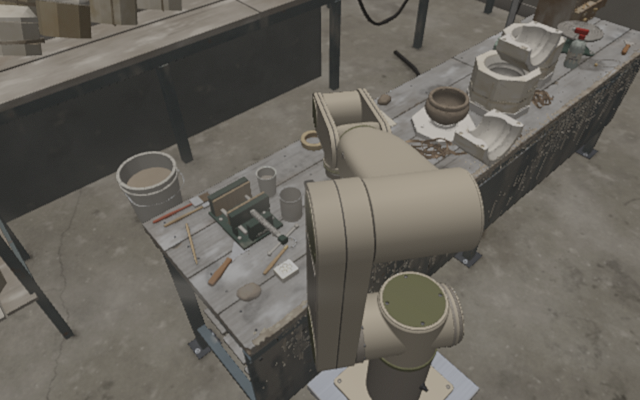

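Both views of the held mortar are blocked by the arm. I'll go on by measured pose and force, lowering in small steps.

>>> {"method": "send_rows", "body": {"series": [{"wx": 0.009,"wy": 0.012,"wz": 0,"dx": 0,"dy": 0.35,"dz": -1,"fingers": 255},{"wx": 0,"wy": 0,"wz": 0,"dx": 0,"dy": 0,"dz": -1.5,"fingers": 255},{"wx": 0,"wy": 0,"wz": 0,"dx": 0,"dy": 0,"dz": -1.5,"fingers": 255},{"wx": 0,"wy": 0,"wz": 0,"dx": 0,"dy": 0,"dz": -1,"fingers": 255},{"wx": 0,"wy": 0,"wz": 0,"dx": 0,"dy": 0,"dz": 0,"fingers": 255},{"wx": 0,"wy": 0,"wz": 0,"dx": 0,"dy": 0,"dz": 0,"fingers": 255}]}}

```text
t: 13.88
tool_pos: [0.448, -0.2171, 0.0825]
orientation: [0.784, 3.031, -0.003]
force: [0.3, 0.3, -2.3]
opening: 0.0608
```

```bash
python3 -c "
from h import *
goal([.4435,-.215,.056],[0,0,1],JAW)"
```

```text
t 13.88 pos [ 0.448  -0.2171  0.0825] d cm [-0.45  0.21 -2.65] w [0.004 0.01  0.004] open 0.0608 F [ 0.3  0.3 -2.3] q [-0.56 -0.05  1.93  0.    1.25 -1.62]
```

>>> {"method": "send_rows", "body": {"series": [{"wx": 0.004,"wy": 0.01,"wz": 0,"dx": -0.5,"dy": 0.2,"dz": -0.5,"fingers": 255},{"wx": 0,"wy": 0,"wz": 0,"dx": -0.05,"dy": 0,"dz": -0.5,"fingers": 255},{"wx": 0,"wy": 0,"wz": 0,"dx": -0.05,"dy": 0,"dz": -0.5,"fingers": 255},{"wx": 0,"wy": 0,"wz": 0,"dx": 0,"dy": 0,"dz": 0,"fingers": 255},{"wx": 0,"wy": 0,"wz": 0,"dx": 0,"dy": 0,"dz": 0,"fingers": 255}]}}

```text
t: 14.3
tool_pos: [0.4428, -0.2156, 0.0685]
orientation: [0.786, 3.04, -0.001]
force: [-0.7, 0.2, -2.4]
opening: 0.0611
```

```bash
python3 -c "
from h import *
goal([.4435,-.215,.056],[0,0,1],JAW)"
```

```text
t 14.3 pos [ 0.4428 -0.2156  0.0685] d cm [ 0.07  0.06 -1.25] w [0.001 0.002 0.004] open 0.0611 F [-0.7  0.2 -2.4] q [-0.56 -0.03  1.94 -0.    1.23 -1.62]
```

>>> {"method": "send_rows", "body": {"series": [{"wx": 0,"wy": 0,"wz": 0,"dx": 0,"dy": 0,"dz": -0.4,"fingers": 255},{"wx": 0,"wy": 0,"wz": 0,"dx": 0,"dy": 0,"dz": -0.4,"fingers": 255},{"wx": 0,"wy": 0,"wz": 0,"dx": 0,"dy": 0,"dz": -0.4,"fingers": 255},{"wx": 0,"wy": 0,"wz": 0,"dx": 0,"dy": 0,"dz": 0,"fingers": 255}]}}

```text
t: 14.63
tool_pos: [0.4434, -0.2159, 0.0561]
orientation: [0.785, 3.038, -0.002]
force: [1.2, 0.3, -3.5]
opening: 0.0608
```

```bash
python3 -c "
from h import *
goal([.4435,-.215,.047],[0,0,1],JAW)"
```

```text
t 14.63 pos [ 0.4434 -0.2159  0.0561] d cm [ 0.01  0.09 -0.91] w [0.002 0.003 0.004] open 0.0608 F [ 1.2  0.3 -3.5] q [-0.56 -0.02  1.95 -0.    1.2  -1.62]
```

>>> {"method": "send_rows", "body": {"series": [{"wx": 0,"wy": 0,"wz": 0,"dx": 0,"dy": 0.05,"dz": -0.2,"fingers": 255},{"wx": 0,"wy": 0,"wz": 0,"dx": 0,"dy": 0,"dz": -0.2,"fingers": 255},{"wx": 0,"wy": 0,"wz": 0,"dx": 0,"dy": 0,"dz": -0.1,"fingers": 255},{"wx": 0,"wy": 0,"wz": 0,"dx": 0,"dy": 0,"dz": 0,"fingers": 255}]}}

```text
t: 14.97
tool_pos: [0.4434, -0.2154, 0.0504]
orientation: [0.785, 3.038, -0.002]
force: [0.1, -0.8, -1.9]
opening: 0.0607
```

>>> {"method": "send_rows", "body": {"series": [{"wx": 0,"wy": 0,"wz": 0,"dx": 0,"dy": 0,"dz": -0.1,"fingers": 255},{"wx": 0,"wy": 0,"wz": 0,"dx": 0,"dy": 0,"dz": -0.1,"fingers": 255},{"wx": 0,"wy": 0,"wz": 0,"dx": 0,"dy": 0,"dz": 0,"fingers": 255}]}}

```text
t: 15.22
tool_pos: [0.4444, -0.2158, 0.0491]
orientation: [0.785, 3.036, -0.003]
force: [-0.1, 0.1, -2.1]
opening: 0.0608
```

>>> {"method": "send_rows", "body": {"series": [{"wx": 0,"wy": 0,"wz": 0,"dx": -0.05,"dy": 0,"dz": -0.1,"fingers": 255},{"wx": 0,"wy": 0,"wz": 0,"dx": 0,"dy": 0,"dz": -0.1,"fingers": 255},{"wx": 0,"wy": 0,"wz": 0,"dx": 0,"dy": 0,"dz": 0,"fingers": 255}]}}

```text
t: 15.47
tool_pos: [0.4451, -0.2161, 0.048]
orientation: [0.784, 3.034, -0.003]
force: [0.6, 0.4, -1.4]
opening: 0.0607
```

>>> {"method": "send_rows", "body": {"series": [{"wx": 0.003,"wy": 0.005,"wz": 0,"dx": -0.15,"dy": 0.1,"dz": -0.1,"fingers": 255},{"wx": 0,"wy": 0,"wz": 0,"dx": 0,"dy": 0,"dz": -0.1,"fingers": 255},{"wx": 0,"wy": 0,"wz": 0,"dx": 0,"dy": 0,"dz": 0,"fingers": 255}]}}

```text
t: 15.72
tool_pos: [0.4454, -0.2161, 0.0475]
orientation: [0.785, 3.035, -0.002]
force: [1.7, 0.9, -1.0]
opening: 0.0607
```

>>> {"method": "send_rows", "body": {"series": [{"wx": 0,"wy": 0,"wz": 0,"dx": 0.0,"dy": 0,"dz": -0.15,"fingers": 255},{"wx": 0,"wy": 0,"wz": 0,"dx": 0,"dy": 0,"dz": -0.1,"fingers": 255},{"wx": 0,"wy": 0,"wz": 0,"dx": 0,"dy": 0,"dz": 0,"fingers": 255}]}}

```text
t: 15.97
tool_pos: [0.4457, -0.2159, 0.0469]
orientation: [0.784, 3.036, -0.001]
force: [1.3, 0.2, -0.7]
opening: 0.0606
```

```bash
python3 -c "
from h import *
goal([.4435,-.215,.047],[0,0,1],JAW)"
```

```text
t 15.97 pos [ 0.4457 -0.2159  0.0469] d cm [-0.22  0.09  0.01] w [0.002 0.006 0.004] open 0.0606 F [ 1.3  0.2 -0.7] q [-0.56 -0.    1.95  0.    1.18 -1.62]
```

>>> {"method": "send_rows", "body": {"series": [{"wx": 0,"wy": 0,"wz": 0,"dx": 0,"dy": 0,"dz": -0.2,"fingers": 255},{"wx": 0,"wy": 0,"wz": 0,"dx": 0,"dy": 0,"dz": -0.2,"fingers": 255}]}}

```text
t: 16.13
tool_pos: [0.4463, -0.2161, 0.0463]
orientation: [0.784, 3.035, -0.001]
force: [-11.3, 7.6, 27.8]
opening: 0.0604
```

>>> {"method": "send_rows", "body": {"series": [{"wx": 0,"wy": 0,"wz": 0,"dx": 0,"dy": 0,"dz": 0.05,"fingers": 255},{"wx": 0,"wy": 0,"wz": 0,"dx": 0,"dy": 0,"dz": 0.0,"fingers": 255}]}}

```text
t: 16.3
tool_pos: [0.4458, -0.2159, 0.0471]
orientation: [0.784, 3.037, -0.002]
force: [1.8, -0.7, 0.5]
opening: 0.0609
```

```bash
python3 -c "
from h import *
goal([.4435,-.215,.047],[0,0,1],JAW)"
```

```text
t 16.3 pos [ 0.4458 -0.2159  0.0471] d cm [-0.23  0.09 -0.01] w [0.002 0.005 0.003] open 0.0609 F [ 1.8 -0.7  0.5] q [-0.56 -0.    1.95  0.    1.18 -1.62]
```

The mortar is seated: TCP z is 0.047, as predicted for the seat. One press peaked at 28 N, and I backed off to about 0 N. Releasing gently.

>>> {"method": "send_rows", "body": {"series": [{"wx": 0,"wy": 0,"wz": 0,"dx": 0,"dy": 0,"dz": 0,"fingers": 255},{"wx": 0,"wy": 0,"wz": 0,"dx": 0,"dy": 0,"dz": 0,"fingers": 255},{"wx": 0,"wy": 0,"wz": 0,"dx": 0,"dy": 0,"dz": 0,"fingers": 85},{"wx": 0,"wy": 0,"wz": 0,"dx": 0,"dy": 0,"dz": 0,"fingers": 70},{"wx": 0,"wy": 0,"wz": 0,"dx": 0,"dy": 0,"dz": 0,"fingers": 50},{"wx": 0,"wy": 0,"wz": 0,"dx": 0,"dy": 0,"dz": 0,"fingers": 30},{"wx": 0,"wy": 0,"wz": 0,"dx": 0,"dy": 0,"dz": 0,"fingers": 20},{"wx": 0,"wy": 0,"wz": 0,"dx": 0,"dy": 0,"dz": 0,"fingers": 20}], "newtons": 5}}

```text
t: 16.97
tool_pos: [0.4439, -0.2154, 0.0447]
orientation: [0.785, 3.04, -0.001]
force: [-0.0, 0.6, -0.1]
opening: 0.0852
```

Released. I'll rise straight up with the fingers open, then clear the view.

>>> {"method": "send_rows", "body": {"series": [{"wx": 0,"wy": 0,"wz": 0,"dx": 0,"dy": 0,"dz": 0.8,"fingers": 0},{"wx": 0,"wy": 0,"wz": 0,"dx": 0,"dy": 0,"dz": 1.2,"fingers": 0},{"wx": 0,"wy": 0,"wz": 0,"dx": 0,"dy": 0,"dz": 2,"fingers": 0},{"wx": 0,"wy": 0,"wz": 0,"dx": 0,"dy": 0,"dz": 2.5,"fingers": 0},{"wx": 0,"wy": 0,"wz": 0,"dx": 0,"dy": 0,"dz": 3,"fingers": 0},{"wx": 0,"wy": 0,"wz": 0,"dx": 0,"dy": 0,"dz": 3,"fingers": 0},{"wx": 0,"wy": 0,"wz": 0,"dx": 0,"dy": 0,"dz": 3,"fingers": 0}]}}

```text
t: 17.55
tool_pos: [0.4376, -0.2116, 0.2029]
orientation: [-0.783, -3.03, -0.006]
force: [0.5, -0.2, 0.3]
opening: 0.0933
```

>>> {"method": "send_rows", "body": {"series": [{"wx": 0,"wy": 0,"wz": -0.06,"dx": 1.0,"dy": -2.5,"dz": 1,"fingers": 60},{"wx": 0,"wy": 0,"wz": -0.06,"dx": 1.0,"dy": -4,"dz": 1,"fingers": 110},{"wx": 0,"wy": 0,"wz": -0.06,"dx": 0.5,"dy": -4,"dz": 0,"fingers": 110},{"wx": 0,"wy": 0,"wz": -0.06,"dx": 0.5,"dy": -4,"dz": 0,"fingers": 110},{"wx": 0,"wy": 0,"wz": -0.06,"dx": 0.5,"dy": -4,"dz": 0,"fingers": 110},{"wx": 0,"wy": 0,"wz": -0.06,"dx": 0.5,"dy": -4,"dz": 0,"fingers": 110},{"wx": 0,"wy": 0,"wz": 0,"dx": 0,"dy": -4,"dz": 0,"fingers": 110}]}}

```text
t: 18.13
tool_pos: [0.4839, -0.4789, 0.2486]
orientation: [1.319, 2.832, -0.006]
force: [1.2, 0.2, -0.2]
opening: 0.054
```

```bash
python3 -c "
from h import *
goal([.544,-.283,.2],[0,0,1],[.481,.877,0]);snap('top','top8.png');snap('scene','scene8.png')
a=cv2.imread('pics/top8.png')[185:265,280:345]
cv2.imwrite('pics/crop8.png',cv2.resize(a,None,fx=7,fy=7,interpolation=cv2.INTER_CUBIC))"
```

```text
t 18.13 pos [ 0.4839 -0.4789  0.2486] d cm [ 6.01 19.59 -4.86] w [0.008 0.016 0.37 ] open 0.054 F [ 1.2  0.2 -0.2] q [-0.86  0.32  1.21  0.    1.59 -1.56]
```

View pics/crop8.png

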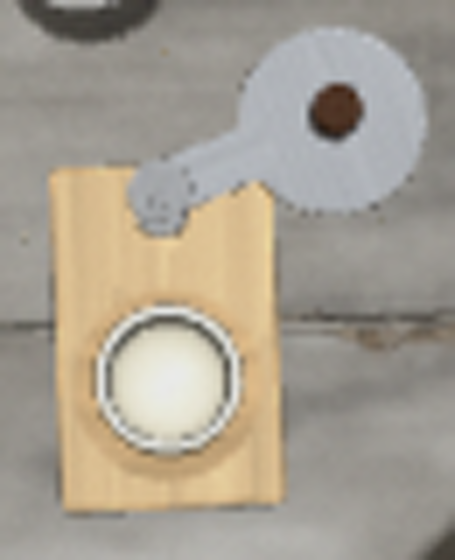

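View pics/scene8.png

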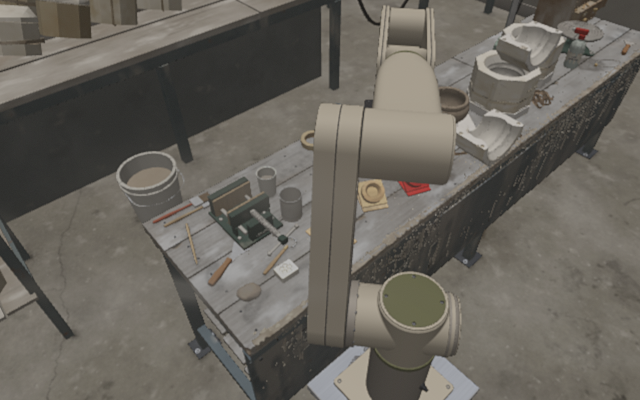

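Run:
```python
from h import *
f=lambda l,x0,y0,s:[((x+.5)/s-.5+x0,(y+.5)/s-.5+y0) for x,y in l]
im=cv2.imread('pics/top8.png');hsv=cv2.cvtColor(im,cv2.COLOR_BGR2HSV)
g=np.zeros(im.shape[:2],np.uint8);g[222:256,288:320]=1
m=((hsv[...,1]<45)&(hsv[...,2]>170)).astype(np.uint8)*g
ys,xs=np.nonzero(m);e=cv2.fitEllipse(cv2.convexHull(np.c_[xs,ys].astype(np.float32)));print(e)
for c in (e[0],f([(169,379)],280,185,7)[0]): print(onz('top',[c],.088))
print('knob',onz('top',f([(336,111)],280,185,7),.137))
```

```text
((303.6289367675781, 238.718994140625), (20.37445068359375, 20.759889602661133), 147.5565643310547)
[[ 0.44420026 -0.21558186  0.088     ]]
[[ 0.44420655 -0.21581983  0.088     ]]
knob [[ 0.54369442 -0.28322969  0.137     ]]
```

The rim centre is (0.4442,-0.2157), against the ring at (0.4438,-0.2152). That is under 1 mm off, so the mortar is level. Next I'll grip the knob and close the cover.

>>> {"method": "send_rows", "body": {"series": [{"wx": 0,"wy": 0,"wz": 0,"dx": 1,"dy": 2.5,"dz": -0.5,"fingers": 110},{"wx": 0,"wy": 0,"wz": 0,"dx": 1,"dy": 3.5,"dz": -1,"fingers": 110},{"wx": 0,"wy": 0,"wz": 0,"dx": 1,"dy": 3.5,"dz": -1,"fingers": 110},{"wx": 0,"wy": 0,"wz": 0,"dx": 1,"dy": 3.5,"dz": -1,"fingers": 110},{"wx": 0,"wy": 0,"wz": 0,"dx": 1,"dy": 3.5,"dz": -1,"fingers": 110},{"wx": 0,"wy": 0,"wz": 0,"dx": 1,"dy": 2,"dz": 0,"fingers": 110},{"wx": 0,"wy": 0,"wz": 0,"dx": 0,"dy": 0,"dz": 0,"fingers": 110}]}}

```text
t: 18.82
tool_pos: [0.5395, -0.2936, 0.2058]
orientation: [1.334, 2.825, -0.008]
force: [-0.0, -0.7, -0.2]
opening: 0.0528
```

```bash
python3 -c "
from h import *
goal([.545,-.285,.15],[0,0,1],[.77,.64,0])"
```

```text
t 18.82 pos [ 0.5395 -0.2936  0.2058] d cm [ 0.55  0.86 -5.58] w [0.012 0.013 0.005] open 0.0528 F [-0.  -0.7 -0.2] q [-0.58  0.16  1.48 -0.    1.48 -1.27]
```

>>> {"method": "send_rows", "body": {"series": [{"wx": 0.012,"wy": 0.013,"wz": 0,"dx": 0.55,"dy": 0.85,"dz": 0,"fingers": 110},{"wx": 0,"wy": 0,"wz": 0,"dx": 0,"dy": 0,"dz": -2,"fingers": 110},{"wx": 0,"wy": 0,"wz": 0,"dx": 0,"dy": 0,"dz": -2,"fingers": 110},{"wx": 0,"wy": 0,"wz": 0,"dx": 0,"dy": 0,"dz": -1,"fingers": 110},{"wx": 0,"wy": 0,"wz": 0,"dx": 0,"dy": 0,"dz": 0,"fingers": 110},{"wx": 0,"wy": 0,"wz": 0,"dx": 0,"dy": 0,"dz": 0,"fingers": 110}]}}

```text
t: 19.32
tool_pos: [0.5476, -0.2847, 0.1624]
orientation: [1.336, 2.838, -0.0]
force: [0.6, -0.6, 0.3]
opening: 0.0527
```

```bash
python3 -c "
from h import *
goal([.545,-.285,.11],[0,0,1],[.77,.64,0])"
```

```text
t 19.32 pos [ 0.5476 -0.2847  0.1624] d cm [-0.26 -0.03 -5.24] w [0.002 0.004 0.003] open 0.0527 F [ 0.6 -0.6  0.3] q [-0.56  0.2   1.51  0.    1.42 -1.25]
```

>>> {"method": "send_rows", "body": {"series": [{"wx": 0,"wy": 0,"wz": 0,"dx": -0.3,"dy": 0,"dz": -1.5,"fingers": 110},{"wx": 0,"wy": 0,"wz": 0,"dx": 0,"dy": 0,"dz": -1.5,"fingers": 110},{"wx": 0,"wy": 0,"wz": 0,"dx": -0.1,"dy": 0,"dz": -1.2,"fingers": 110},{"wx": 0,"wy": 0,"wz": 0,"dx": 0,"dy": 0,"dz": -0.5,"fingers": 110},{"wx": 0,"wy": 0,"wz": 0,"dx": 0,"dy": 0,"dz": 0,"fingers": 110}]}}

```text
t: 19.73
tool_pos: [0.545, -0.2878, 0.1178]
orientation: [1.338, 2.831, -0.001]
force: [0.0, 0.1, 0.2]
opening: 0.0528
```

```bash
python3 -c "
from h import *
goal([.545,-.285,.11],[0,0,1],[.77,.64,0])"
```

```text
t 19.73 pos [ 0.545  -0.2878  0.1178] d cm [-0.    0.28 -0.78] w [0.005 0.009 0.006] open 0.0528 F [0.  0.1 0.2] q [-0.57  0.23  1.56  0.    1.34 -1.26]
```

>>> {"method": "send_rows", "body": {"series": [{"wx": 0,"wy": 0,"wz": 0,"dx": 0,"dy": 0.3,"dz": -0.5,"fingers": 150},{"wx": 0,"wy": 0,"wz": 0,"dx": 0,"dy": 0,"dz": -0.3,"fingers": 255},{"wx": 0,"wy": 0,"wz": 0,"dx": 0,"dy": 0,"dz": 0,"fingers": 255},{"wx": 0,"wy": 0,"wz": 0,"dx": 0,"dy": 0,"dz": 0,"fingers": 255},{"wx": 0,"wy": 0,"wz": 0,"dx": 0,"dy": 0,"dz": 0,"fingers": 255},{"wx": 0,"wy": 0,"wz": 0,"dx": 0,"dy": 0,"dz": 0,"fingers": 255},{"wx": 0,"wy": 0,"wz": 0,"dx": 0,"dy": 0,"dz": 0,"fingers": 255},{"wx": 0,"wy": 0,"wz": 0,"dx": 0,"dy": 0,"dz": 0,"fingers": 255}], "newtons": 10}}

```text
t: 20.4
tool_pos: [0.5458, -0.2848, 0.1105]
orientation: [1.338, 2.83, -0.002]
force: [0.6, 0.9, -1.6]
opening: 0.0195
```

>>> {"method": "send_rows", "body": {"series": [{"wx": 0,"wy": 0,"wz": -0.07,"dx": -0.71,"dy": -0.24,"dz": 0,"fingers": 255},{"wx": 0,"wy": 0,"wz": -0.07,"dx": -0.73,"dy": -0.17,"dz": 0,"fingers": 255},{"wx": 0,"wy": 0,"wz": -0.07,"dx": -0.74,"dy": -0.1,"dz": 0,"fingers": 255},{"wx": 0,"wy": 0,"wz": -0.07,"dx": -0.75,"dy": -0.02,"dz": 0,"fingers": 255},{"wx": 0,"wy": 0,"wz": -0.07,"dx": -0.75,"dy": 0.05,"dz": 0,"fingers": 255},{"wx": 0,"wy": 0,"wz": -0.07,"dx": -0.74,"dy": 0.13,"dz": 0,"fingers": 255}]}}

```text
t: 20.9
tool_pos: [0.5031, -0.2888, 0.1105]
orientation: [1.915, 2.47, -0.004]
force: [2.0, -1.3, -3.0]
opening: 0.0196
```

>>> {"method": "send_rows", "body": {"series": [{"wx": 0,"wy": 0,"wz": -0.07,"dx": -0.73,"dy": 0.19,"dz": 0,"fingers": 255},{"wx": 0,"wy": 0,"wz": -0.07,"dx": -0.7,"dy": 0.26,"dz": 0,"fingers": 255},{"wx": 0,"wy": 0,"wz": -0.07,"dx": -0.68,"dy": 0.33,"dz": 0,"fingers": 255},{"wx": 0,"wy": 0,"wz": -0.07,"dx": -0.64,"dy": 0.39,"dz": 0,"fingers": 255},{"wx": 0,"wy": 0,"wz": -0.07,"dx": -0.6,"dy": 0.45,"dz": 0,"fingers": 255},{"wx": 0,"wy": 0,"wz": -0.07,"dx": -0.55,"dy": 0.51,"dz": 0,"fingers": 255}]}}

```text
t: 21.4
tool_pos: [0.4633, -0.2676, 0.1104]
orientation: [2.41, 1.986, -0.006]
force: [2.8, 0.3, -2.6]
opening: 0.0198
```

>>> {"method": "send_rows", "body": {"series": [{"wx": 0,"wy": 0,"wz": -0.07,"dx": -0.49,"dy": 0.56,"dz": 0,"fingers": 255},{"wx": 0,"wy": 0,"wz": -0.07,"dx": -0.44,"dy": 0.61,"dz": 0,"fingers": 255},{"wx": 0,"wy": 0,"wz": -0.07,"dx": -0.37,"dy": 0.65,"dz": 0,"fingers": 255},{"wx": 0,"wy": 0,"wz": -0.07,"dx": -0.31,"dy": 0.68,"dz": 0,"fingers": 255},{"wx": 0,"wy": 0,"wz": -0.05,"dx": -0.2,"dy": 0.6,"dz": 0,"fingers": 255}]}}

```text
t: 21.82
tool_pos: [0.4445, -0.2363, 0.1104]
orientation: [2.717, 1.535, -0.009]
force: [1.6, -1.2, -3.2]
opening: 0.0199
```

>>> {"method": "send_rows", "body": {"series": [{"wx": 0,"wy": 0,"wz": -0.05,"dx": -0.12,"dy": 0.6,"dz": 0,"fingers": 255},{"wx": 0,"wy": 0,"wz": -0.03,"dx": -0.07,"dy": 0.5,"dz": 0,"fingers": 255},{"wx": 0,"wy": 0,"wz": 0,"dx": -0.03,"dy": 0.4,"dz": 0,"fingers": 255},{"wx": 0,"wy": 0,"wz": 0,"dx": 0,"dy": 0,"dz": 0,"fingers": 255}]}}

```text
t: 22.15
tool_pos: [0.4415, -0.2207, 0.1104]
orientation: [2.781, 1.414, -0.011]
force: [0.6, -1.2, -2.5]
opening: 0.0197
```

>>> {"method": "send_rows", "body": {"series": [{"wx": 0,"wy": 0,"wz": 0,"dx": 0,"dy": 0.25,"dz": 0,"fingers": 255},{"wx": 0,"wy": 0,"wz": 0,"dx": 0,"dy": 0.2,"dz": 0,"fingers": 255},{"wx": 0,"wy": 0,"wz": 0,"dx": 0,"dy": 0,"dz": 0,"fingers": 255}]}}

```text
t: 22.4
tool_pos: [0.4418, -0.2197, 0.1106]
orientation: [2.773, 1.415, -0.014]
force: [0.4, 0.8, -2.3]
opening: 0.0196
```

>>> {"method": "send_rows", "body": {"series": [{"wx": 0,"wy": 0,"wz": 0,"dx": 0,"dy": 0.3,"dz": 0,"fingers": 255},{"wx": 0,"wy": 0,"wz": 0,"dx": 0,"dy": 0.3,"dz": 0,"fingers": 255}]}}

```text
t: 22.57
tool_pos: [0.4427, -0.2181, 0.1111]
orientation: [2.765, 1.412, -0.016]
force: [4.6, -14.5, -9.1]
opening: 0.0199
```

A reaction of -14.5 N in y means the cover is at its stop. Release, rise and look.

>>> {"method": "send_rows", "body": {"series": [{"wx": 0,"wy": 0,"wz": 0,"dx": 0,"dy": 0,"dz": 0,"fingers": 255},{"wx": 0,"wy": 0,"wz": 0,"dx": 0,"dy": 0,"dz": 0,"fingers": 180},{"wx": 0,"wy": 0,"wz": 0,"dx": 0,"dy": 0,"dz": 0,"fingers": 130},{"wx": 0,"wy": 0,"wz": 0,"dx": 0,"dy": 0,"dz": 0,"fingers": 110},{"wx": 0,"wy": 0,"wz": 0,"dx": 0,"dy": 0,"dz": 0,"fingers": 110},{"wx": 0,"wy": 0,"wz": 0,"dx": 0,"dy": 0,"dz": 1,"fingers": 110},{"wx": 0,"wy": 0,"wz": 0,"dx": 0,"dy": 0,"dz": 2,"fingers": 110},{"wx": 0,"wy": 0,"wz": 0,"dx": 0,"dy": 0,"dz": 2.5,"fingers": 110},{"wx": 0,"wy": 0,"wz": 0,"dx": 0,"dy": 0,"dz": 3,"fingers": 110},{"wx": 0,"wy": 0,"wz": 0,"dx": 0,"dy": 0,"dz": 3,"fingers": 110}], "newtons": 10}}

```text
t: 23.4
tool_pos: [0.4386, -0.2146, 0.226]
orientation: [2.773, 1.423, -0.025]
force: [0.3, -0.5, -0.6]
opening: 0.0528
```

>>> {"method": "send_rows", "body": {"series": [{"wx": 0,"wy": 0,"wz": 0,"dx": 1.0,"dy": -2.5,"dz": 1,"fingers": 110},{"wx": 0,"wy": 0,"wz": 0,"dx": 1.0,"dy": -4,"dz": 1,"fingers": 110},{"wx": 0,"wy": 0,"wz": 0,"dx": 0.5,"dy": -4,"dz": 0,"fingers": 110},{"wx": 0,"wy": 0,"wz": 0,"dx": 0.5,"dy": -4,"dz": 0,"fingers": 110},{"wx": 0,"wy": 0,"wz": 0,"dx": 0.5,"dy": -4,"dz": 0,"fingers": 110},{"wx": 0,"wy": 0,"wz": 0,"dx": 0.5,"dy": -4,"dz": 0,"fingers": 110},{"wx": 0,"wy": 0,"wz": 0,"dx": 0,"dy": -4,"dz": 0,"fingers": 110},{"wx": 0,"wy": 0,"wz": 0,"dx": 0,"dy": -2,"dz": 0,"fingers": 110},{"wx": 0,"wy": 0,"wz": 0,"dx": 0,"dy": 0,"dz": 0,"fingers": 110}]}}

```text
t: 24.15
tool_pos: [0.4832, -0.5099, 0.2681]
orientation: [2.747, 1.424, -0.005]
force: [0.6, 0.5, 0.2]
opening: 0.053
```

Run:
```python
from h import *
snap('top','top9.png')
a=cv2.imread('pics/top9.png');cv2.imwrite('pics/crop9.png',cv2.resize(a[185:265,280:345],None,fx=7,fy=7,interpolation=cv2.INTER_CUBIC))
g=np.zeros(a.shape[:2],bool);g[225:252,292:318]=1
for s,c in comp(g&(a.sum(2)<200))[:2]: print(s,c,onz('top',[c],.137))
s=robot.read_state();print(s['t'],s['tool_pos'],s['force'])
b=cv2.imread('pics/top0.png')
for n,(x,y,r) in dict(can=(291,174,18),can1=(291,127,18),clay=(193,237,18),mould=(236,240,16)).items(): print(n,np.abs(a[y-r:y+r,x-r:x+r].astype(int)-b[y-r:y+r,x-r:x+r]).mean())
```

```text
[301 236   6   6  31] [303.58064516 238.4516129 ] [[ 0.44348302 -0.2159958   0.137     ]]
24.2 [ 0.48335355 -0.50856243  0.26825079] [ 0.11889583  0.84230915 -0.41236565]
can 2.5401234567901234
can1 2.5488683127572016
clay 2.468878600823045
mould 2.76171875
```

View pics/crop9.png

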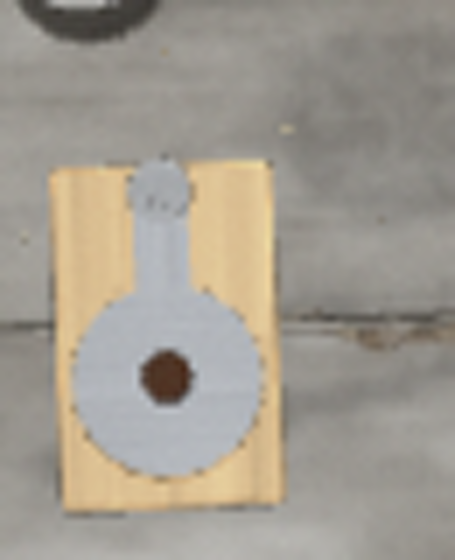

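The cover is closed, with the knob at crop (167,377) and within 1 mm of the ring's axis. The bystanders are unchanged and the arm is clear, so I'll hand in.

```bash
python3 -c "
from h import *
print(robot.close_job())"
```

```text
the job is handed in; nothing more can be done
None
```

I swung the cover open to about 1.95 rad, took the mortar from the wooden rest along its tilted axis, set it upright in the ring and let go. Then I swung the cover back to its stop and handed the job in at about 24 s of the 72 s; no verdict is reported.

**Last checks**
- **Mortar:** seen from the top after release, its rim centre was within 1 mm of the ring's axis, so it sits level to about 0.03 rad. I could not see it again once the cover was over it.
- **Cover:** the closed knob was within about 1 mm of the ring's axis, so the angle is about 0. The stop pushed back with about 15 N as I closed it.
- **Bystanders and arm:** the picture patches at the can, clay and mould matched the first picture. The arm stood clear of everything.

**What did not go cleanly**
- **Seating force:** one seating step read about 28 N at the wrist, under the 40 N limit between mortar and stand. I backed off at once.
- **Blocked view:** the arm hid the scene camera's view of the mortar in the ring, so seat height rests on the tool height at contact (0.047 m, as predicted) and the top view.
- **Position differences:** measured and gripped positions of the knob and ring differed by about 2 mm, in line with the stated camera calibration.

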